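# Tighten the pipe clamp's recessed cap screw with the hex key that fits

### The job

The recessed cap screw of the pipe clamp is loose. Take the larger of the two T-handle hex keys from the wooden stand, push it fully home in the screw's hex socket before you turn the screw, and then, with the key still fully home, turn it clockwise until the screw comes up tight. Pull the key out and put it back upright in its free hole in the stand, all the way down; leave the smaller key where it is.

Things in the scene. Friction and masses are not known exactly. Their poses are not given: they have to be found in the camera images.
- large_key_grip (a point): Centre of the handle of the larger T-handle hex key (loose, about 0.26 kg). The handle is a black bar 95 mm long (key x), 22 mm wide (y), 28 mm high (z). Under the bar: a round neck (19 mm across, 10 mm long), then a steel flange (36 mm across, flat underside 31 mm below this point), then the hex shank. Both keys look alike but for size; both stand in the stand.
- large_key_tip (a point): Centre of the lower end face of the larger key's hex shank, 116 mm below the handle's centre; key z points up to the handle. Shank: 17 mm across flats, 85 mm long, end bevelled by 2 mm. Two of the hex's corners lie on the key's +x and -x side; it looks the same after every 60 degrees.
- small_key_grip (a point): Centre of the handle of the smaller T-handle hex key (loose): same shape and height, but its bar is 80 mm long and its shank only 11 mm across flats, so it would spin uselessly in the screw. It stands in the other hole of the stand and stays there.
- clamp: Split pipe clamp fixed to the bench: base plate 150 x 84 x 8 mm, grey block 110 mm (x) by 64 mm (y), flat top 70 mm above the bench. Origin at the centre of its underside, z up. A red pipe (34 mm across, 140 mm long) runs through it along y at x = +22 mm; the cap screw stands upright in a round counterbore, 33 mm across, at x = -28 mm.
- socket_mouth (a point): Centre of the mouth of the hex socket, level with the top of the 30 mm round screw head, 6 mm below the clamp's top, 64 mm above the bench. Socket: 18.6 mm across flats, 14 mm deep (floor at 50 mm), mouth bevelled by 2 mm. This point has the clamp's axes: how the hex is turned differs each time and is NOT measured. See it, or feel for it: turn the key under light pressure until it drops in.
- screw (a joint): Clockwise turn (from above) of the cap screw, rad. Starts loose at 0 to 0.3, is stiff (about 0.22 N m), stays where it is left, and comes up tight against a stop at 1.1. It tells nothing of how the hex is turned at the start. The key enters within about 10 degrees of the right angle and has as much play once in; take the pressure off and back off by that play before pulling it out.
- stand: Open wooden stand fixed to the bench, 70 mm (x) by 180 mm (y), 96 mm high, its top board 14 mm thick with two holes. Origin at the centre of its underside, z up. A key hangs upright in a hole with its flange on the top: shank end 11 mm, handle centre 127 mm above the bench, handle within 10 degrees of stand x.
- stand_hole_left (a point): Centre of the round hole, 27 mm across, at stand y = +42.5 mm, level with the stand's top, 96 mm above the bench. Which key stands in which hole varies.
- stand_hole_right (a point): The same for the hole at stand y = -42.5 mm.
Not all that is in view belongs to the job. Leave any pink look-alike of the part that bears large_key_grip alone.

How it is judged:
On the way, in this order (a step that is already met when the one before it is completed fails the run):
1. the larger key is fully home in the socket (end within 3 mm of the socket floor, within 3 mm of its axis, tilt under 0.12 rad) before the screw has turned (joint under 0.5) (z of large_key_tip in the frame of clamp below 0.053 m and horizontal distance between large_key_tip and socket_mouth below 0.003 m and angle between large_key_tip's own z axis and vertical below 0.12 rad and value of joint screw below 0.5 rad), for 0.2 s.
2. the screw is tight (joint over 1.02) with the key still fully home (value of joint screw above 1.02 rad and z of large_key_tip in the frame of clamp below 0.053 m and horizontal distance between large_key_tip and socket_mouth below 0.003 m), for 0.1 s.
At the end, for the whole second after the job is handed in: The screw is tight (joint over 1.02 rad); the larger key stands upright (within 0.1 rad) in a hole of the stand (within 12 mm of its centre), all the way down (shank end lower than 16 mm above the bench); the smaller key is within 15 mm of where it stood (value of joint screw above 1.02 rad and (horizontal distance between large_key_grip and stand_hole_left below 0.012 m or horizontal distance between large_key_grip and stand_hole_right below 0.012 m) and height (world z) of large_key_tip below 0.016 m and angle between large_key_grip's own z axis and vertical below 0.1 rad and distance of small_key_grip from where it was at the start of the episode below 0.015 m); the robot touches nothing.
It fails at once if the smaller key is pulled out of the stand (distance of small_key_grip from where it was at the start of the episode above 0.04 m).
It also fails if it takes over 69 s, if anything falls off the work surface, if the arm or the gripper's body presses on something with over 40 N, if the wrist force passes 120 N, or if a joint passes its speed limit or range.

### The arm

A 7-joint arm with a two-finger parallel gripper is mounted at the origin on a cart in front of the work surface, level with it; the furniture and walls round the work are solid. World frame = base frame: x ahead of the robot, y to its left, z up, the work surface at z = 0. Lengths are in m, angles in rad, forces in N, time in s.
With the tool pointing down it reaches from about 0.4 to 0.925 m from the base axis. Payload 5.6 kg.
Tool frame: the origin (TCP) lies midway between the tips of the shut fingers; the grasp point (between the pads) lies 19 mm behind it; z points along the fingers, y is the direction in which the jaws open and shut (so a half turn about z gives the same grasp; the last joint's range is limited). The gripper opens to 85 mm and grips with 20 to 120 N. Pads are 22 mm wide; open, the fingers measure 114 mm over their backs; the gripper's body (76 mm by 85 mm) begins 54 mm behind the grasp point. The pads swing forward as they close: fully open they stand 13 mm farther back than shut.
Start: joints at [1.205, 0.468, -0.012, 1.603, 0.006, 1.071, -0.056], TCP at [0.206, -0.616, 0.231] pointing down, gripper open.
Joint ranges: [-2.53, 2.53], [-0.31, 2.02], [-1.57, 1.55], [0.28, 2.44], [-1.29, 4.43], [0.15, 1.84], [-2.92, 2.92]. Speed limits (rad/s): [2.57, 2.57, 3.14, 3.14, 3.14, 3.14, 3.14].

### API

Orientations are given as a unit quaternion [x, y, z, w].
In Python, from workcell import arm gives the robot as it stands.
- The arm moves only by the tool jog_arm, never from a script. Its argument "targets" is a list of rows, each an object with "rot": the turn, a rotation vector about the tool's x, y, z as a fraction of full scale, a list of three; "xyz": the shift along the tool's x, y, z as a fraction of full scale, a list of three; "jaw": the gripper command: -1 is shut, 1 is fully open, values between are in proportion. In form: [{"rot": [rx, ry, rz], "xyz": [dx, dy, dz], "jaw": jaw}, ...]. A call has 1 to 8 rows; each row is the pose to reach, as a shift and turn from the pose commanded when the call began, along the tool's axes at that moment, turning the shorter way round; what a row does not reach only later rows make up. Full scale, the value 1, is 0.1 m for a shift and 2 pi rad for a turn. A row lasts 1/12 s, in which the tool goes at most 41.7 mm and 7.16 degrees, less where a joint would pass 70% of its speed; a pose out of reach is approached as far as the arm can. A call with a number of a shift or a turn outside -1 to 1 is refused whole. A call with a gripper value outside its range is refused whole. The fingers move at their own pace and stop on an object; "force" is the grip in N (left out, the last holds). Time passes only in rows, so rows that repeat a pose let the fingers close. It gives the time, the measured TCP pose, the force and the opening at its end, in the units of the state.
- arm.read_state(): the state, without advancing time (a new reading comes with each control period).
- arm.snapshot(name): name is "scene" or "top" or "wrist"; returns a dict with "img" (420x560x3 uint8, red, green, blue), "fov_y" (degrees; the focal length in pixels is half the picture's height over the tangent of half this angle, whatever the lens; pixels are square), "cx", "cy" (the principal point, pixels), "cam_to_world" (4x4, takes a point from camera to world coordinates). Camera axes: x right, y down, z forward; pixel columns grow to the right and rows downward; lengths in m; the calibration is good to about 2 mm. A picture is of the moment at which its call begins. There is no depth.
- arm.sign_off(): hands the job in, once; it reports no verdict.
The state is a dict: "clock": time; "joint_positions": joint angles; "joint_velocities": joint speeds; "effort": joint torques, N m; "tool_pos": TCP position; "tcp_rot": TCP orientation; "wrist_force": force on the tool from outside, world axes, zero at the start; "torque": the same for the moment, N m; "grip_width": finger opening in m.
Only numpy, scipy, OpenCV 4.12 (cv2) and the standard library are available. Lean on these libraries where they do the work, as an engineer would, in place of code of your own. Each camera call takes 0.05 s, during which the arm holds its last target.

## Working session

There is one attempt and no reset: what is moved stays moved. The work goes in short steps, Python scripts to look and compute and a tool call to move; the robot and the scene stay as the last step left them, time stands still between calls to the robot, and variables do not carry over. Pictures are saved under pics/ and viewed, and the job is handed in when it is done.

Besides the shell and the picture viewer there is one more tool, called as name([rows], argument=value, ...), one row to a line, values as JSON. jog_arm: Moves the arm, as the interface text tells. Its arguments: {"type":"object","properties":{"targets":{"type":"array","items":{"type":"object","properties":{"rot":{"type":"array","items":{"type":"number"}},"xyz":{"type":"array","items":{"type":"number"}},"jaw":{"type":"number"}}}},"force":{"type":"number"}},"required":["targets"]}

```bash
mkdir -p pics; ls; cat > h.py <<'E'
import numpy as np,cv2
from scipy.spatial.transform import Rotation as R
from workcell import arm
def snap(n,name):
    s=arm.snapshot(n); cv2.imwrite(f'pics/{name}.png',s['img'][:,:,::-1]); np.savez(f'pics/{name}.npz',**{k:s[k] for k in s}); return s
def K(s):
    f=210/np.tan(np.radians(float(s['fov_y']))/2); return f,float(s['cx']),float(s['cy'])
def load(name): return np.load(f'pics/{name}.npz')
def ray(s,u,v):
    f,cx,cy=K(s);T=np.array(s['cam_to_world']);d=T[:3,:3]@np.array([(u-cx)/f,(v-cy)/f,1]);return T[:3,3],d/np.linalg.norm(d)
def atz(s,u,v,z):
    o,d=ray(s,u,v);return o+d*(z-o[2])/d[2]
def proj(s,p):
    f,cx,cy=K(s);T=np.array(s['cam_to_world']);c=T[:3,:3].T@(np.array(p)-T[:3,3]);return np.array([cx+f*c[0]/c[2],cy+f*c[1]/c[2]])
def tri(obs):
    A=np.zeros((3,3));b=np.zeros(3)
    for s,u,v in obs:
        o,d=ray(s,u,v);P=np.eye(3)-np.outer(d,d);A+=P;b+=P@o
    x=np.linalg.solve(A,b);return x,[np.linalg.norm((np.eye(3)-np.outer(ray(s,u,v)[1],ray(s,u,v)[1]))@(x-ray(s,u,v)[0])) for s,u,v in obs]
def st():
    s=arm.read_state();print({k:np.round(v,4).tolist() for k,v in s.items() if k in('clock','joint_positions','tool_pos','tcp_rot','wrist_force','torque','grip_width')});return s
E
python3 - <<'E'
from h import *
st()
for n in('scene','top','wrist'):
    s=snap(n,n+'0');print(n,s['fov_y'],s['cx'],s['cy'],np.round(s['cam_to_world'],3).tolist())
E
```

```text
pics
{'clock': 0.0, 'joint_positions': [1.205, 0.4684, -0.0116, 1.6036, 0.006, 1.0714, -0.0563], 'tool_pos': [0.2059, -0.6159, 0.2304], 'tcp_rot': [0.987, 0.1607, -0.0002, -0.0009], 'wrist_force': [0.2684, -1.1475, 0.7242], 'torque': [0.0044, 0.0104, -0.006], 'grip_width': 0.0852}
scene 49.94664202332034 276.76941145953646 205.3661513946426 [[-0.827, -0.424, 0.369, 0.214], [-0.562, 0.612, -0.557, 0.43], [0.01, -0.667, -0.745, 0.756], [0.0, 0.0, 0.0, 1.0]]
top 50.30675305036618 281.8331719953883 206.05896956981502 [[-0.026, -0.989, 0.147, 0.416], [-0.999, 0.029, 0.022, -0.085], [-0.026, -0.147, -0.989, 1.112], [0.0, 0.0, 0.0, 1.0]]
wrist 64.32699627758065 273.0452136289123 205.5873873950302 [[0.317, -0.912, -0.261, 0.273], [-0.948, -0.305, -0.087, -0.593], [-0.0, 0.275, -0.961, 0.374], [0.0, 0.0, 0.0, 1.0]]
```

View pics/scene0.png

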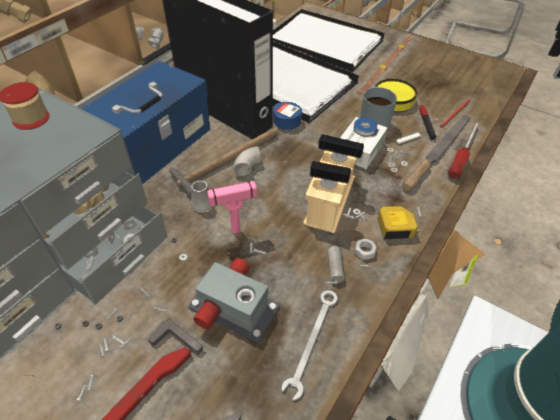

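View pics/top0.png

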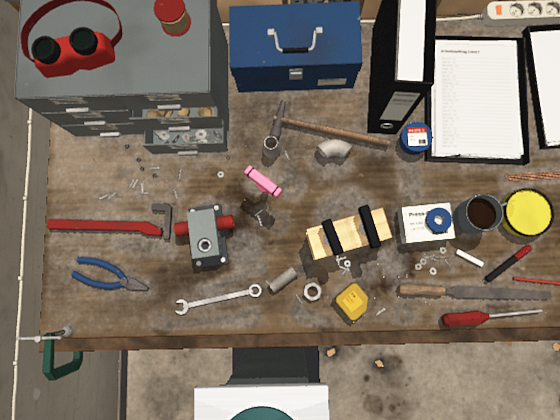

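View pics/wrist0.png

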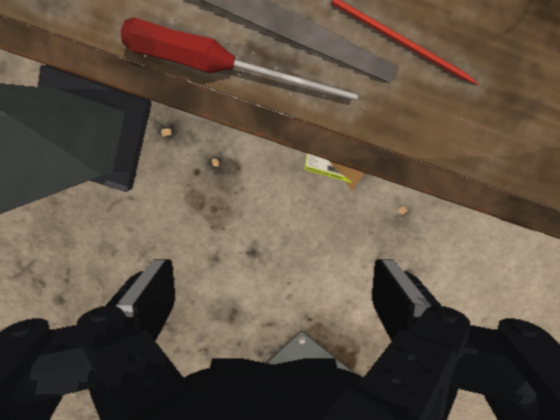

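```bash
python3 - <<'E'
from h import *
s=load('top0');t=load('scene0')
for n,u,v,z in[('keyL',331,236,.141),('keyR',372,224,.141),('screw',204,245,.064)]:
    print(n,np.round(atz(s,u,v,z),4))
a=cv2.imread('pics/top0.png')[170:280,290:400];b=cv2.imread('pics/scene0.png')[120:240,290:400];c=cv2.imread('pics/top0.png')[190:290,160:260]
cv2.imwrite('pics/c1.png',np.hstack([cv2.resize(x,(400,400),interpolation=cv2.INTER_CUBIC) for x in(a,b)]))
cv2.imwrite('pics/c2.png',cv2.resize(c,(600,600),interpolation=cv2.INTER_CUBIC))
E
```

```text
keyL [ 0.4919 -0.168   0.141 ]
keyR [ 0.5155 -0.2578  0.141 ]
screw [0.485  0.1239 0.064 ]
```

View pics/c1.png

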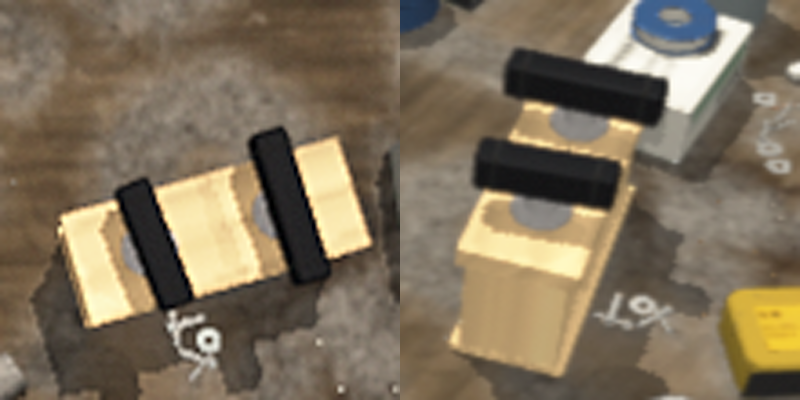

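View pics/c2.png

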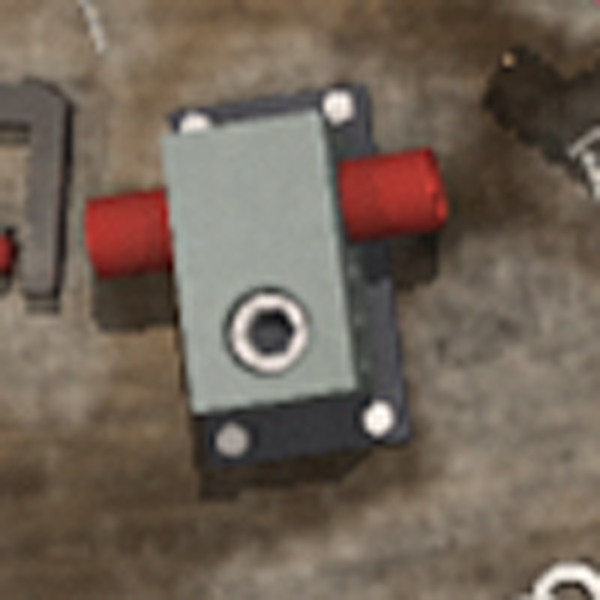

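jog_arm([
  {"xyz": [0.33,-0.2,-0.17],"rot": [0,0,0],"jaw": 1},
  {"xyz": [0.67,-0.4,-0.33],"rot": [0,0,0],"jaw": 1},
  {"xyz": [1,-0.6,-0.5],"rot": [0,0,0],"jaw": 1},
])

```text
clock: 0.4
tool_pos: [0.281, -0.5279, 0.28]
tcp_rot: [0.987, 0.16, -0.0, -0.001]
wrist_force: [1.6, -0.3, 0.9]
grip_width: 0.0855
```

jog_arm([
  {"xyz": [0.33,-0.2,0],"rot": [0,0,0],"jaw": 1},
  {"xyz": [0.67,-0.4,0],"rot": [0,0,0],"jaw": 1},
  {"xyz": [1,-0.6,0],"rot": [0,0,0],"jaw": 1},
])

```text
clock: 0.65
tool_pos: [0.3577, -0.4389, 0.2808]
tcp_rot: [0.987, 0.161, 0.0, 0.0]
wrist_force: [1.0, -0.4, 0.2]
grip_width: 0.0856
```

jog_arm([
  {"xyz": [0.33,-0.2,0],"rot": [0,0,0],"jaw": 1},
  {"xyz": [0.67,-0.4,0],"rot": [0,0,0],"jaw": 1},
  {"xyz": [1,-0.6,0],"rot": [0,0,0],"jaw": 1},
])

```text
clock: 0.9
tool_pos: [0.4334, -0.3502, 0.2805]
tcp_rot: [0.987, 0.161, -0.0, 0.0]
wrist_force: [-0.3, -0.3, -0.5]
grip_width: 0.0853
```

jog_arm([
  {"xyz": [0.33,-0.2,0],"rot": [0,0,0],"jaw": 1},
  {"xyz": [0.67,-0.4,0],"rot": [0,0,0],"jaw": 1},
  {"xyz": [1,-0.6,0],"rot": [0,0,0],"jaw": 1},
  {"xyz": [1,-0.6,0],"rot": [0,0,0],"jaw": 1},
  {"xyz": [1,-0.6,0],"rot": [0,0,0],"jaw": 1},
])

```text
clock: 1.32
tool_pos: [0.5097, -0.2605, 0.2802]
tcp_rot: [0.987, 0.163, -0.0, -0.0]
wrist_force: [0.1, -0.8, -0.4]
grip_width: 0.0853
```

```bash
python3 - <<'E'
from h import *
st(); snap('wrist','w1')
E
```

```text
{'clock': 1.3167, 'joint_positions': [0.5977, 0.3053, -0.2262, 1.732, 0.0743, 1.1133, -0.8936], 'tool_pos': [0.5097, -0.2605, 0.2802], 'tcp_rot': [0.9865, 0.1635, -0.0, -0.0005], 'wrist_force': [0.1274, -0.8402, -0.4132], 'torque': [-0.0307, 0.018, 0.0394], 'grip_width': 0.0853}
```

View pics/w1.png

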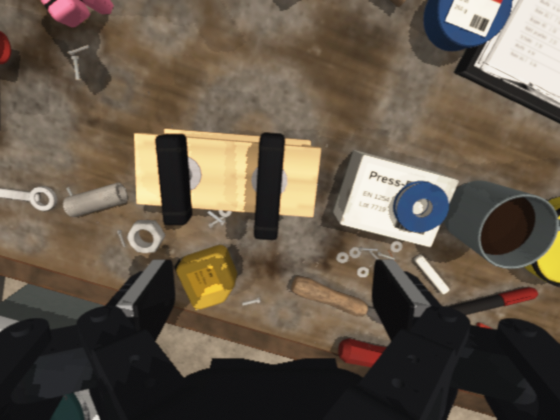

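```bash
python3 - <<'E'
from h import *
a=cv2.imread('pics/w1.png')[120:250,125:335]
cv2.imwrite('pics/c3.png',cv2.resize(a,None,fx=3.8,fy=3.8,interpolation=cv2.INTER_CUBIC))
E
```

```text
(no output)
```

View pics/c3.png

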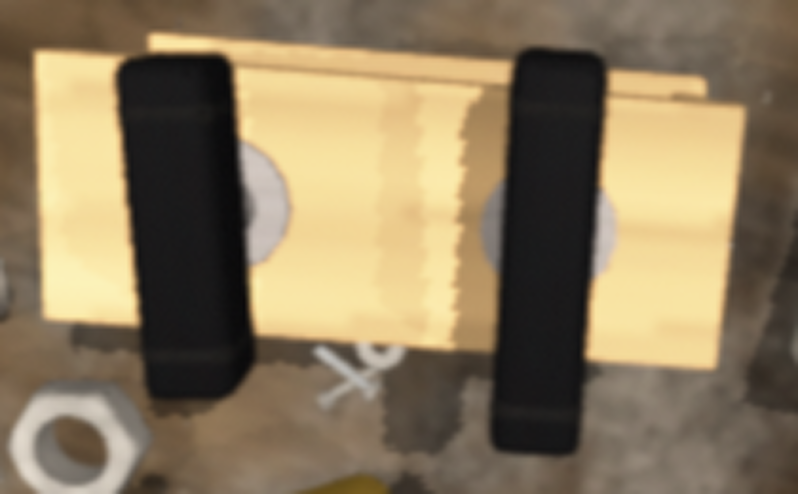

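```bash
python3 - <<'E'
from h import *
s=load('w1');px=lambda x,y:(125+(x+.5)/3.8-.5,120+(y+.5)/3.8-.5)
P=lambda x,y,z:atz(s,*px(x,y),z)
for z in(.141,):
    TL,TR,BL,BR=[P(x,y,z) for x,y in((514,50),(605,53),(492,450),(578,453))]
    print('bar',np.round((TL+TR+BL+BR)/4,4),'len',np.linalg.norm((TL+TR-BL-BR)/2),'w',np.linalg.norm(TL-TR),np.linalg.norm(BL-BR)); d=(TL+TR-BL-BR)/2;print('yaw',np.arctan2(d[1],d[0]))
C=[P(x,y,.096) for x,y in((35,50),(745,105),(717,368),(42,320))]
c=sum(C)/4;print('stand',np.round(c,4),[np.linalg.norm(C[i]-C[(i+1)%4]) for i in range(4)])
d=C[0]-C[3]+C[1]-C[2];e=C[0]-C[1]+C[3]-C[2];yx=np.arctan2(d[1],d[0]);ye=np.arctan2(e[1],e[0]);print(yx,ye-np.pi/2)
y=ye;e=np.array([np.cos(y),np.sin(y),0]);print('holes L,R',np.round(c+.0425*e,4),np.round(c-.0425*e,4))
fl=[P(482,230,.103),P(617,230,.103)];print('flange',np.round((fl[0]+fl[1])/2,4),np.linalg.norm(fl[0]-fl[1]))
t=load('top0')
for u,v in((363.7,206.6),(375.8,247)):print(atz(t,u,v,.141))
# triangulate bar centre
m=px((514+605+492+578)/4,251.5);print(tri([(s,*m),(t,369.8,226.8)]))
m=px((35+745+717+42)/4,211);
# cam-top corners: left crop
q=[(60,213),(338,137),(373,243),(86,328)];u=np.mean(q,0)/3.636+[290,170];print(tri([(s,*m),(t,*u)]))
E
```

```text
bar [ 0.5133 -0.2549  0.141 ] len 0.09350663809045068 w 0.019847286569235345 0.02049568972967496
yaw 0.2651424459804545
stand [ 0.5013 -0.2141  0.096 ] [np.float64(0.1804247441834483), np.float64(0.07075049682724671), np.float64(0.18182580598680587), np.float64(0.07110487383604354)]
0.25051879272860705 0.253138243153163
holes L,R [ 0.4907 -0.173   0.096 ] [ 0.512  -0.2553  0.096 ]
flange [ 0.5126 -0.2554  0.103 ] 0.03470269092922351
[ 0.55412974 -0.24186105  0.141     ]
[ 0.46549299 -0.26320249  0.141     ]
(array([ 0.51130362, -0.25566203,  0.12291368]), [np.float64(0.00019331443107514418), np.float64(0.00019331443107507352)])
(array([ 0.50084685, -0.21313633,  0.09068745]), [np.float64(0.00016215861189994486), np.float64(0.00016215861189995123)])
```

jog_arm([
  {"xyz": [0.049,-0.04,0.3],"rot": [0,0,0.01],"jaw": 0.5},
  {"xyz": [0.049,-0.04,0.6],"rot": [0,0,0.01],"jaw": 0.3},
  {"xyz": [0.049,-0.04,0.8],"rot": [0,0,0.01],"jaw": 0.3},
  {"xyz": [0.049,-0.04,0.8],"rot": [0,0,0.01],"jaw": 0.3},
  {"xyz": [0.049,-0.04,0.8],"rot": [0,0,0.01],"jaw": 0.3},
])

```text
clock: 1.78
tool_pos: [0.5102, -0.2593, 0.1999]
tcp_rot: [0.992, 0.128, -0.001, -0.0]
wrist_force: [-0.2, 0.2, -0.1]
grip_width: 0.0553
```

```bash
python3 - <<'E'
from h import *
st(); snap('wrist','w2')
E
```

```text
{'clock': 1.7833, 'joint_positions': [0.5777, 0.3869, -0.2088, 1.8143, 0.0967, 0.9526, -0.9858], 'tool_pos': [0.5102, -0.2593, 0.1999], 'tcp_rot': [0.9917, 0.1283, -0.0011, -0.0004], 'wrist_force': [-0.1576, 0.2011, -0.1252], 'torque': [-0.0036, -0.0122, -0.0085], 'grip_width': 0.0553}
```

View pics/w2.png

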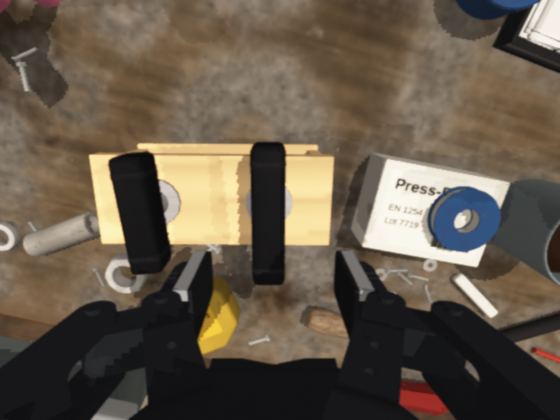

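```bash
python3 - <<'E'
from h import *
a=cv2.imread('pics/w2.png')[130:300,80:345]
cv2.imwrite('pics/c4.png',cv2.resize(a,None,fx=3,fy=3,interpolation=cv2.INTER_CUBIC))
st()
E
```

```text
{'clock': 1.8333, 'joint_positions': [0.5775, 0.3856, -0.2092, 1.8127, 0.0966, 0.9526, -0.986], 'tool_pos': [0.5113, -0.2595, 0.2012], 'tcp_rot': [0.9917, 0.1285, 0.0001, 0.0004], 'wrist_force': [-0.2886, -0.5946, 1.1527], 'torque': [0.0246, 0.0195, -0.001], 'grip_width': 0.0553}
```

View pics/c4.png

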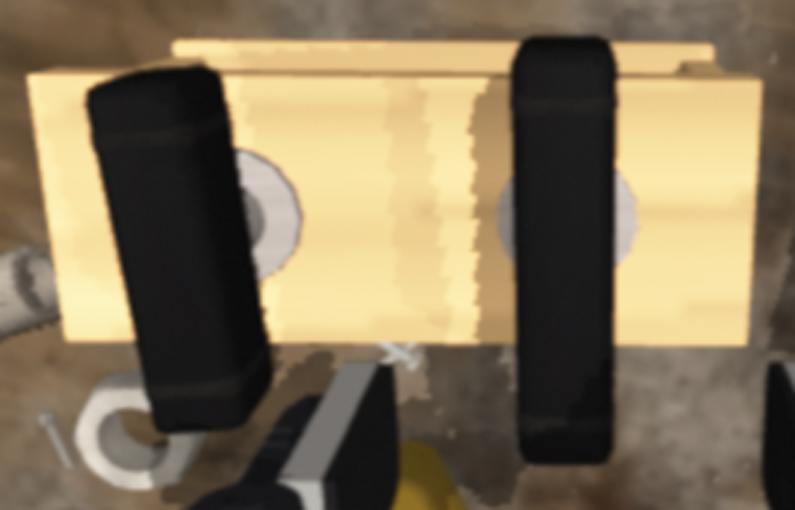

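jog_arm([
  {"xyz": [0,0,0],"rot": [0,0,0],"jaw": 0.2},
  {"xyz": [0,0,0],"rot": [0,0,0],"jaw": 0.2},
])

```text
clock: 2.0
tool_pos: [0.5124, -0.2589, 0.2023]
tcp_rot: [0.992, 0.129, 0.001, 0.001]
wrist_force: [-0.1, -0.1, -0.1]
grip_width: 0.0509
```

```bash
python3 - <<'E'
from h import *
s=load('w2');s1=load('w1');px=lambda x,y:(80+(x+.5)/3-.5,130+(y+.5)/3-.5)
p1=lambda x,y:(125+(x+.5)/3.8-.5,120+(y+.5)/3.8-.5)
P=lambda x,y,z:atz(s,*px(x,y),z)
z=.141
TL,TR,BL,BR=[P(x,y,z) for x,y in((513,45),(616,45),(519,463),(611,463))]
print('bar',np.round((TL+TR+BL+BR)/4,4),np.linalg.norm(TL-BL),np.linalg.norm(TL-TR),np.linalg.norm(BL-BR)); d=(TL+TR-BL-BR)/2;print('yaw',np.arctan2(d[1],d[0]))
C=[P(x,y,.096) for x,y in((28,74),(762,80),(747,345),(64,341))]
c=sum(C)/4;print('stand',np.round(c,4),[np.linalg.norm(C[i]-C[(i+1)%4]) for i in range(4)])
e=C[0]-C[1]+C[3]-C[2];e/=np.linalg.norm(e);print(np.arctan2(-e[0],e[1]));print('holes L,R',np.round(c+.0425*e,4),np.round(c-.0425*e,4))
fl=[P(498,212,.103),P(637,215,.103)];print('flange',np.round((fl[0]+fl[1])/2,4),np.linalg.norm(fl[0]-fl[1]))
for a,b in zip(((35,50),(745,105),(717,368),(42,320)),((28,74),(762,80),(747,345),(64,341))):
    print(tri([(s1,*p1(*a)),(s,*px(*b))]))
for a,b in zip(((492,450),(578,453)),((519,463),(611,463))):print(tri([(s1,*p1(*a)),(s,*px(*b))]))
T=np.array(s['cam_to_world']);print(T[:3,3],proj(s,[.5120,-.2595,.2]))
E
```

```text
bar [ 0.5129 -0.255   0.141 ] 0.0930328599966037 0.02053558161701029 0.02070956718739385
yaw 0.2543911205252782
stand [ 0.5011 -0.2141  0.096 ] [np.float64(0.1804247805697513), np.float64(0.07026322235704054), np.float64(0.18120117162189447), np.float64(0.07058095820962264)]
0.25016623699469004
holes L,R [ 0.4906 -0.1729  0.096 ] [ 0.5117 -0.2553  0.096 ]
flange [ 0.5143 -0.2548  0.103 ] 0.0345223779133997
(array([ 0.51306479, -0.1179667 ,  0.09583205]), [np.float64(8.615372571356404e-05), np.float64(8.615372571356486e-05)])
(array([ 0.55863731, -0.29073021,  0.1070576 ]), [np.float64(0.00019226729054394004), np.float64(0.00019226729054386266)])
(array([ 0.48976066, -0.31057507,  0.09633769]), [np.float64(0.0003104473391629704), np.float64(0.0003104473391628323)])
(array([ 0.44368315, -0.13442236,  0.09470085]), [np.float64(0.00013817292140987043), np.float64(0.00013817292140990168)])
(array([ 0.46497576, -0.25707999,  0.14042494]), [np.float64(0.00034390358098084774), np.float64(0.00034390358098071254)])
(array([ 0.47207739, -0.27643146,  0.14376389]), [np.float64(0.00020400978046966682), np.float64(0.00020400978046955466)])
[ 0.5784023  -0.24105128  0.34301942] [274.90789625 262.31383536]
```

jog_arm([
  {"xyz": [0.02,-0.036,0.3],"rot": [0,0,0],"jaw": 0.2},
  {"xyz": [0.02,-0.036,0.6],"rot": [0,0,0],"jaw": 0.2},
  {"xyz": [0.02,-0.036,0.8],"rot": [0,0,0],"jaw": 0.2},
  {"xyz": [0.02,-0.036,0.92],"rot": [0,0,0],"jaw": 0.2},
  {"xyz": [0.02,-0.036,0.92],"rot": [0,0,0],"jaw": 0.2},
  {"xyz": [0.02,-0.036,0.92],"rot": [0,0,0],"jaw": 0.2},
])

```text
clock: 2.5
tool_pos: [0.5132, -0.2542, 0.1092]
tcp_rot: [0.992, 0.13, 0.0, 0.0]
wrist_force: [0.8, -0.3, -1.0]
grip_width: 0.0511
```

```bash
python3 - <<'E'
from h import *
st(); snap('wrist','w3')
E
```

```text
{'clock': 2.5, 'joint_positions': [0.5531, 0.5045, -0.1935, 1.8788, 0.134, 0.7699, -1.0243], 'tool_pos': [0.5132, -0.2542, 0.1092], 'tcp_rot': [0.9916, 0.1295, 0.0003, 0.0002], 'wrist_force': [0.7715, -0.3348, -0.9665], 'torque': [-0.0399, -0.0142, 0.0469], 'grip_width': 0.0511}
```

View pics/w3.png

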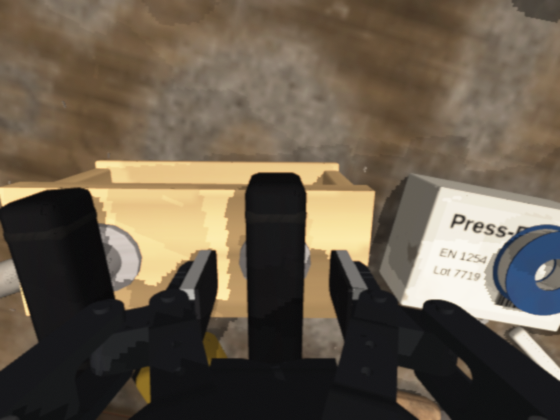

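jog_arm([
  {"xyz": [0,0,0],"rot": [0,0,0],"jaw": -1},
  {"xyz": [0,0,0],"rot": [0,0,0],"jaw": -1},
  {"xyz": [0,0,0],"rot": [0,0,0],"jaw": -1},
  {"xyz": [0,0,0],"rot": [0,0,0],"jaw": -1},
  {"xyz": [0,0,0],"rot": [0,0,0],"jaw": -1},
], force=110)

```text
clock: 2.97
tool_pos: [0.5136, -0.2545, 0.1102]
tcp_rot: [0.992, 0.129, 0.001, 0.001]
wrist_force: [-0.7, -0.2, 6.2]
grip_width: 0.0204
```

jog_arm([
  {"xyz": [0,0,-0.3],"rot": [0,0,0],"jaw": -1},
  {"xyz": [0,0,-0.6],"rot": [0,0,0],"jaw": -1},
  {"xyz": [0,0,-0.9],"rot": [0,0,0],"jaw": -1},
  {"xyz": [0,0,-1],"rot": [0,0,0],"jaw": -1},
])

```text
clock: 3.3
tool_pos: [0.5146, -0.2547, 0.213]
tcp_rot: [0.992, 0.13, 0.003, 0.002]
wrist_force: [0.9, -0.6, -2.2]
grip_width: 0.0202
```

```bash
python3 - <<'E'
from h import *
st(); snap('scene','s4');snap('wrist','w4')
E
```

```text
{'clock': 3.3, 'joint_positions': [0.5729, 0.3707, -0.2148, 1.8046, 0.0945, 0.9693, -0.9917], 'tool_pos': [0.5146, -0.2547, 0.213], 'tcp_rot': [0.9916, 0.1296, 0.0028, 0.0019], 'wrist_force': [0.8849, -0.572, -2.2097], 'torque': [0.0109, -0.1445, 0.0004], 'grip_width': 0.0202}
```

View pics/s4.png

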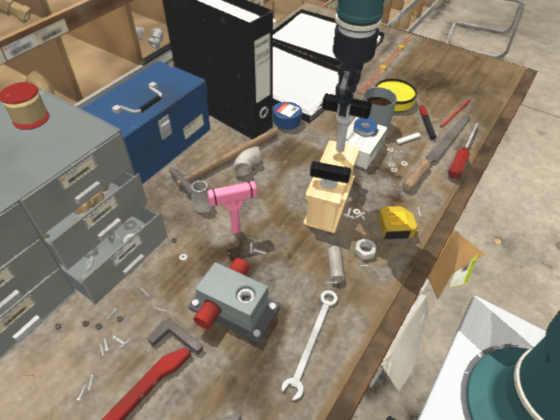

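View pics/w4.png

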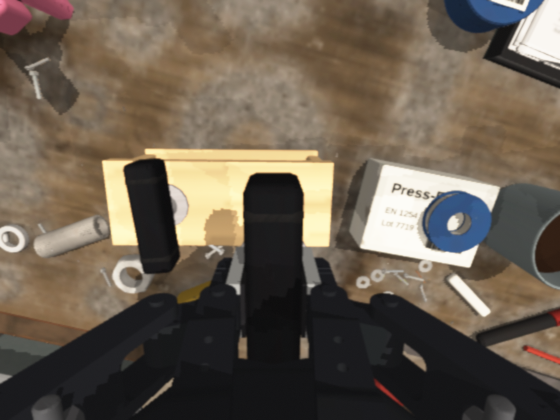

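jog_arm([
  {"xyz": [0,0,-0.35],"rot": [0,0,0],"jaw": -1},
  {"xyz": [0,-0.2,-0.6],"rot": [0,0,0],"jaw": -1},
  {"xyz": [0,-0.5,-0.65],"rot": [0,0,0],"jaw": -1},
  {"xyz": [0,-0.8,-0.65],"rot": [0,0,0],"jaw": -1},
  {"xyz": [0,-1,-0.65],"rot": [0,0,0],"jaw": -1},
])

```text
clock: 3.82
tool_pos: [0.4854, -0.1544, 0.2718]
tcp_rot: [0.991, 0.13, -0.001, -0.001]
wrist_force: [0.3, 1.1, -2.1]
grip_width: 0.0201
```

jog_arm([
  {"xyz": [0,-0.33,0],"rot": [0,0,0],"jaw": -1},
  {"xyz": [0,-0.67,0],"rot": [0,0,0],"jaw": -1},
  {"xyz": [0,-1,0],"rot": [0,0,0],"jaw": -1},
])

```text
clock: 4.07
tool_pos: [0.4593, -0.0593, 0.2713]
tcp_rot: [0.992, 0.129, -0.002, -0.001]
wrist_force: [0.5, 0.0, -3.2]
grip_width: 0.0205
```

jog_arm([
  {"xyz": [0,-0.33,0],"rot": [0,0,0],"jaw": -1},
  {"xyz": [0,-0.67,0.2],"rot": [0,0,0],"jaw": -1},
  {"xyz": [0,-1,0.4],"rot": [0,0,0],"jaw": -1},
])

```text
clock: 4.32
tool_pos: [0.4345, 0.0373, 0.2321]
tcp_rot: [0.992, 0.129, 0.0, 0.0]
wrist_force: [0.2, 0.6, -3.1]
grip_width: 0.0205
```

jog_arm([
  {"xyz": [0,-0.3,0.1],"rot": [0,0,0],"jaw": -1},
  {"xyz": [0,-0.6,0.2],"rot": [0,0,0],"jaw": -1},
  {"xyz": [0,-0.75,0.25],"rot": [0,0,0],"jaw": -1},
  {"xyz": [0,-0.75,0.25],"rot": [0,0,0],"jaw": -1},
  {"xyz": [0,-0.75,0.25],"rot": [0,0,0],"jaw": -1},
  {"xyz": [0,-0.75,0.25],"rot": [0,0,0],"jaw": -1},
])

```text
clock: 4.82
tool_pos: [0.4159, 0.1074, 0.2076]
tcp_rot: [0.992, 0.129, -0.001, 0.0]
wrist_force: [0.5, -0.0, -2.2]
grip_width: 0.021
```

```bash
python3 - <<'E'
from h import *
st(); snap('wrist','w5');snap('scene','s5')
E
```

```text
{'clock': 4.8167, 'joint_positions': [0.1313, 0.166, -0.4996, 2.1109, 0.102, 0.8893, -1.7388], 'tool_pos': [0.4159, 0.1074, 0.2076], 'tcp_rot': [0.9916, 0.1292, -0.001, 0.0002], 'wrist_force': [0.5241, -0.0388, -2.1633], 'torque': [-0.0335, 0.0026, 0.0169], 'grip_width': 0.021}
```

View pics/w5.png

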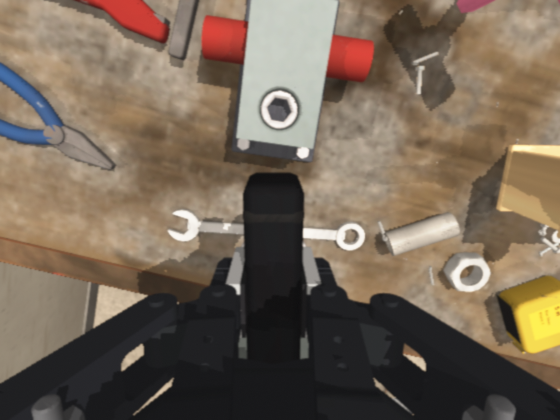

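```bash
python3 - <<'E'
from h import *
a=cv2.imread('pics/w5.png')[60:160,225:335]
cv2.imwrite('pics/c5.png',cv2.resize(a,None,fx=7,fy=6,interpolation=cv2.INTER_CUBIC)[:, :])
a=cv2.imread('pics/w5.png')[80:140,245:310]
cv2.imwrite('pics/c5.png',cv2.resize(a,None,fx=10,fy=10,interpolation=cv2.INTER_CUBIC))
E
```

```text
(no output)
```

View pics/c5.png

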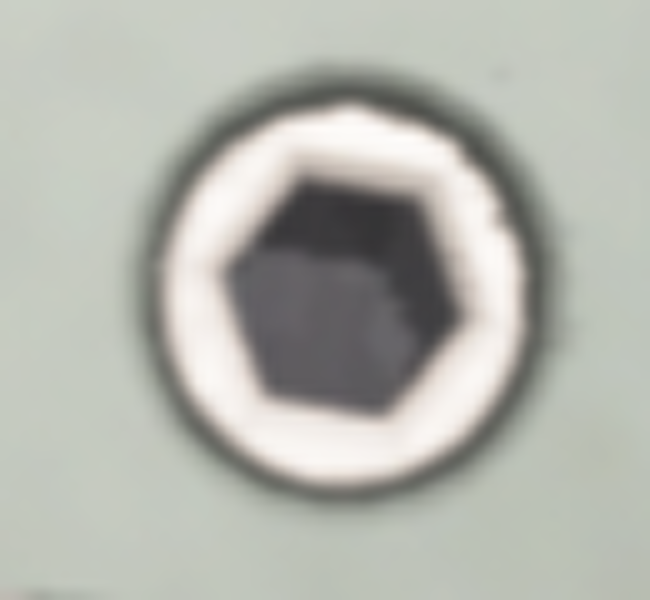

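```bash
python3 - <<'E'
from h import *
s=load('w5');px=lambda x,y:(245+(x+.5)/10-.5,80+(y+.5)/10-.5)
c=[(303,180),(415,190),(460,320),(385,412),(265,400),(228,270)]
W=np.array([atz(s,*px(*p),.062) for p in c]);m=W.mean(0);print('hexc',m)
a=np.array([np.arctan2(*(w-m)[[1,0]]) for w in W]);print(np.degrees(a)%60, [round(np.linalg.norm(w-m)*1e3,1) for w in W])
print('mean ang',np.degrees(np.angle(np.mean(np.exp(6j*a)))/6))
E=[atz(s,*px(*p),.064) for p in((163,296),(526,296),(345,103),(345,487))];print('head',(E[0]+E[1])/2,(E[2]+E[3])/2,np.linalg.norm(E[0]-E[1]),np.linalg.norm(E[2]-E[3]))
h=px(345,296);t=load('top0');print('top head',atz(t,160+(268+.5)/6-.5,190+(332+.5)/6-.5,.064),tri([(s,*h),(t,160+268.5/6-.5,190+332.5/6-.5)]))
E
```

```text
hexc [0.48551584 0.12098712 0.062     ]
[34.68760789 39.64900889 33.74623151 35.89374182 37.16662498 32.57652101] [np.float64(9.8), np.float64(10.3), np.float64(10.0), np.float64(10.0), np.float64(10.6), np.float64(9.7)]
mean ang -24.390436226602336
head [0.48554437 0.12087429 0.064     ] [0.48540653 0.12079552 0.064     ] 0.029947425766372122 0.030438033657176008
top head [0.48513326 0.12331128 0.064     ] (array([0.48498313, 0.12116219, 0.0741128 ]), [np.float64(0.0005359185796614482), np.float64(0.0005359185796615986)])
```

jog_arm([
  {"xyz": [0.1,0,0],"rot": [0,0,-0.019],"jaw": -1},
  {"xyz": [0.2,0.01,0],"rot": [0,0,-0.038],"jaw": -1},
  {"xyz": [0.3,0.02,0],"rot": [0,0,-0.057],"jaw": -1},
  {"xyz": [0.4,0.03,0],"rot": [0,0,-0.076],"jaw": -1},
  {"xyz": [0.5,0.04,0],"rot": [0,0,-0.095],"jaw": -1},
  {"xyz": [0.6,0.049,0],"rot": [0,0,-0.114],"jaw": -1},
  {"xyz": [0.707,0.049,0],"rot": [0,0,-0.133],"jaw": -1},
  {"xyz": [0.707,0.049,0],"rot": [0,0,-0.15],"jaw": -1},
])

```text
clock: 5.58
tool_pos: [0.4882, 0.1209, 0.2086]
tcp_rot: [0.824, 0.567, 0.001, 0.0]
wrist_force: [0.5, 0.1, -1.9]
grip_width: 0.0204
```

jog_arm([
  {"xyz": [0,0,0],"rot": [0,0,-0.019],"jaw": -1},
  {"xyz": [0,0,0],"rot": [0,0,-0.038],"jaw": -1},
  {"xyz": [0,0,0],"rot": [0,0,-0.057],"jaw": -1},
  {"xyz": [0,0,0],"rot": [0,0,-0.0744],"jaw": -1},
  {"xyz": [0,0,0],"rot": [0,0,-0.0744],"jaw": -1},
  {"xyz": [0,0,0],"rot": [0,0,-0.0744],"jaw": -1},
  {"xyz": [0,0,0],"rot": [0,0,-0.0744],"jaw": -1},
])

```text
clock: 6.17
tool_pos: [0.4861, 0.1211, 0.2084]
tcp_rot: [0.673, 0.74, -0.0, 0.0]
wrist_force: [0.3, -0.9, -3.2]
grip_width: 0.0201
```

```bash
python3 - <<'E'
from h import *
q=st()['tcp_rot'];print(np.degrees(2*np.arctan2(q[1],q[0])));r=R.from_quat(q).as_matrix();print(r[:,2]);snap('scene','s6');snap('wrist','w6');st()
E
```

```text
{'clock': 6.1667, 'joint_positions': [0.2872, 0.3375, -0.7099, 1.9485, 0.2687, 0.9505, -0.458], 'tool_pos': [0.4861, 0.1211, 0.2084], 'tcp_rot': [0.6727, 0.7399, -0.0001, 0.0001], 'wrist_force': [0.2797, -0.8998, -3.1814], 'torque': [0.015, 0.0016, -0.0196], 'grip_width': 0.0201}
95.4421694788579
[-2.11299914e-05 -2.36895021e-04 -9.99999972e-01]
{'clock': 6.2667, 'joint_positions': [0.2866, 0.3374, -0.7102, 1.9485, 0.2688, 0.9505, -0.4571], 'tool_pos': [0.486, 0.1215, 0.2085], 'tcp_rot': [0.6721, 0.7405, -0.0001, 0.0001], 'wrist_force': [-0.681, 0.5943, -2.0944], 'torque': [0.0015, -0.0337, -0.01], 'grip_width': 0.0201}
```

View pics/s6.png

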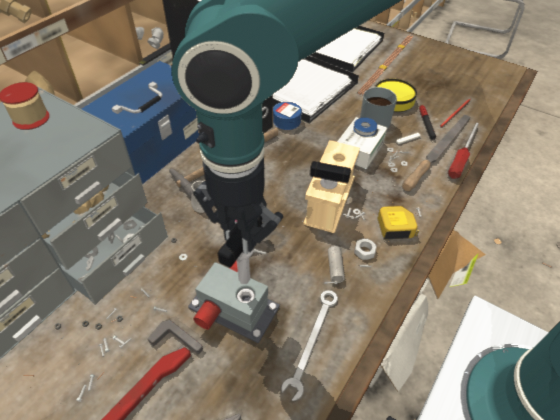

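View pics/w6.png

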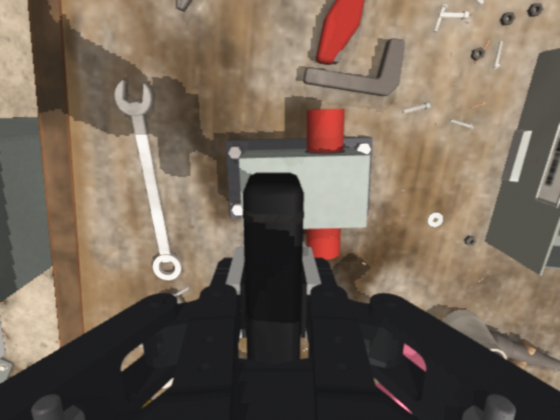

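```bash
python3 - <<'E'
from h import *
s=load('s6');print(proj(s,[.486,.1213,.11]),proj(s,[.4855,.1209,.064]),proj(s,[.486,.1213,.14]))
a=cv2.imread('pics/s6.png')[230:320,200:290]
cv2.imwrite('pics/c6.png',cv2.resize(a,None,fx=6.5,fy=6.5,interpolation=cv2.INTER_CUBIC))
E
```

```text
[242.04462025 281.18899328] [243.65026555 295.45465156] [241.17445261 271.14807617]
```

View pics/c6.png

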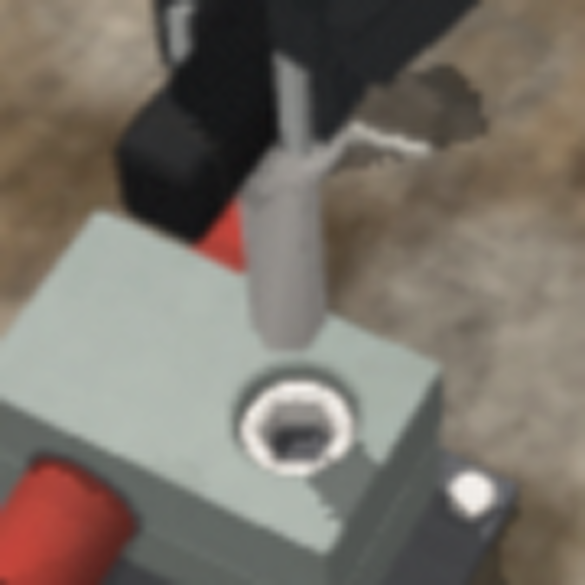

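jog_arm([
  {"xyz": [0,0,0.15],"rot": [0,0,0],"jaw": -1},
  {"xyz": [0,0,0.3],"rot": [0,0,0],"jaw": -1},
  {"xyz": [0,0,0.4],"rot": [0,0,0],"jaw": -1},
  {"xyz": [0,0,0.42],"rot": [0,0,0],"jaw": -1},
  {"xyz": [0,0,0.44],"rot": [0,0,0],"jaw": -1},
  {"xyz": [0,0,0.46],"rot": [0,0,0],"jaw": -1},
  {"xyz": [0,0,0.47],"rot": [0,0,0],"jaw": -1},
  {"xyz": [0,0,0.47],"rot": [0,0,0],"jaw": -1},
])

```text
clock: 6.93
tool_pos: [0.4861, 0.122, 0.1618]
tcp_rot: [0.671, 0.741, 0.0, 0.0]
wrist_force: [-0.7, 0.2, -2.1]
grip_width: 0.0205
```

jog_arm([
  {"xyz": [0,0,0.01],"rot": [0,0,0],"jaw": -1},
  {"xyz": [0,0,0.02],"rot": [0,0,0],"jaw": -1},
  {"xyz": [0,0,0.03],"rot": [0,0,0],"jaw": -1},
])

```text
clock: 7.18
tool_pos: [0.4864, 0.1222, 0.1594]
tcp_rot: [0.671, 0.741, 0.0, 0.0]
wrist_force: [-3.1, -0.2, 12.5]
grip_width: 0.0208
```

jog_arm([
  {"xyz": [-0.009,-0.008,0],"rot": [0,0,0],"jaw": -1},
  {"xyz": [-0.009,-0.008,0.01],"rot": [0,0,0],"jaw": -1},
  {"xyz": [-0.009,-0.008,0.02],"rot": [0,0,0],"jaw": -1},
])

```text
clock: 7.43
tool_pos: [0.4864, 0.1222, 0.1591]
tcp_rot: [0.671, 0.741, 0.001, 0.001]
wrist_force: [-5.4, -0.7, 26.6]
grip_width: 0.0205
```

```bash
python3 - <<'E'
from h import *
st()
E
```

```text
{'clock': 7.4333, 'joint_positions': [0.2476, 0.4067, -0.6761, 1.9931, 0.3367, 0.8499, -0.5146], 'tool_pos': [0.4864, 0.1222, 0.1591], 'tcp_rot': [0.6712, 0.7413, 0.0012, 0.001], 'wrist_force': [-5.3661, -0.6799, 26.6285], 'torque': [-0.2117, 1.7176, -0.0795], 'grip_width': 0.0205}
```

jog_arm([
  {"xyz": [0,0,-0.06],"rot": [0,0,0],"jaw": -1},
  {"xyz": [-0.004,-0.015,-0.06],"rot": [0,0,0],"jaw": -1},
  {"xyz": [-0.004,-0.015,-0.04],"rot": [0,0,0],"jaw": -1},
  {"xyz": [-0.004,-0.015,-0.03],"rot": [0,0,0],"jaw": -1},
  {"xyz": [-0.004,-0.015,-0.02],"rot": [0,0,0],"jaw": -1},
  {"xyz": [-0.004,-0.015,-0.02],"rot": [0,0,0],"jaw": -1},
])

```text
clock: 7.93
tool_pos: [0.4844, 0.1211, 0.1593]
tcp_rot: [0.671, 0.741, 0.001, 0.0]
wrist_force: [-1.5, 1.7, 8.4]
grip_width: 0.0202
```

```bash
python3 - <<'E'
from h import *
st();snap('scene','s7');st()
a=cv2.imread('pics/s7.png')[230:320,200:290]
cv2.imwrite('pics/c7.png',cv2.resize(a,None,fx=6.5,fy=6.5,interpolation=cv2.INTER_CUBIC))
E
```

```text
{'clock': 7.9333, 'joint_positions': [0.2509, 0.4037, -0.6774, 1.9968, 0.3338, 0.85, -0.5114], 'tool_pos': [0.4844, 0.1211, 0.1593], 'tcp_rot': [0.6712, 0.7413, 0.0008, 0.0004], 'wrist_force': [-1.5363, 1.6991, 8.3726], 'torque': [0.1215, 0.4119, -0.0179], 'grip_width': 0.0202}
{'clock': 7.9833, 'joint_positions': [0.2509, 0.4037, -0.6774, 1.9969, 0.3338, 0.85, -0.5113], 'tool_pos': [0.4844, 0.1211, 0.1593], 'tcp_rot': [0.6712, 0.7413, 0.0008, 0.0003], 'wrist_force': [-2.2296, 0.7236, 7.9904], 'torque': [0.1744, 0.3894, 0.028], 'grip_width': 0.0203}
```

View pics/c7.png

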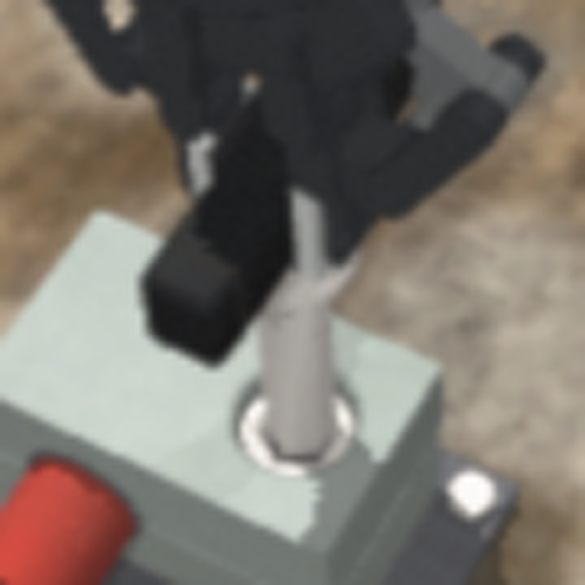

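jog_arm([
  {"xyz": [0,0,0.01],"rot": [0,0,-0.008],"jaw": -1},
  {"xyz": [0,0,0.01],"rot": [0,0,-0.016],"jaw": -1},
  {"xyz": [0,0,0.01],"rot": [0,0,-0.024],"jaw": -1},
  {"xyz": [0,0,0.01],"rot": [0,0,-0.024],"jaw": -1},
])

```text
clock: 8.32
tool_pos: [0.4838, 0.1217, 0.1582]
tcp_rot: [0.612, 0.79, 0.001, -0.0]
wrist_force: [-0.6, 2.6, -1.1]
grip_width: 0.0203
```

jog_arm([
  {"xyz": [0,0,0],"rot": [0,0,0.01],"jaw": -1},
  {"xyz": [0,0,0],"rot": [0,0,0.02],"jaw": -1},
  {"xyz": [0,0,0],"rot": [0,0,0.03],"jaw": -1},
  {"xyz": [0,0,0],"rot": [0,0,0.04],"jaw": -1},
  {"xyz": [0,0,0],"rot": [0,0,0.048],"jaw": -1},
  {"xyz": [0,0,0],"rot": [0,0,0.048],"jaw": -1},
])

```text
clock: 8.82
tool_pos: [0.4843, 0.1217, 0.1573]
tcp_rot: [0.725, 0.688, 0.001, -0.0]
wrist_force: [2.2, 3.6, -3.6]
grip_width: 0.0206
```

```bash
python3 - <<'E'
from h import *
st()
E
```

```text
{'clock': 8.8167, 'joint_positions': [0.2225, 0.3976, -0.642, 2.0002, 0.3146, 0.8395, -0.6468], 'tool_pos': [0.4843, 0.1217, 0.1573], 'tcp_rot': [0.7254, 0.6884, 0.0014, -0.0003], 'wrist_force': [2.1883, 3.6269, -3.6235], 'torque': [1.1996, -0.6139, 0.0219], 'grip_width': 0.0206}
```

jog_arm([
  {"xyz": [0,0,0.01],"rot": [0,0,-0.01],"jaw": -1},
  {"xyz": [0,0,0.02],"rot": [0,0,-0.018],"jaw": -1},
  {"xyz": [0,0,0.03],"rot": [0,0,-0.018],"jaw": -1},
  {"xyz": [0,0,0.04],"rot": [0,0,-0.018],"jaw": -1},
])

```text
clock: 9.15
tool_pos: [0.4842, 0.1214, 0.1536]
tcp_rot: [0.685, 0.728, 0.001, -0.0]
wrist_force: [1.4, 5.4, 0.9]
grip_width: 0.0204
```

```bash
python3 - <<'E'
from h import *
st()
E
```

```text
{'clock': 9.15, 'joint_positions': [0.2397, 0.4098, -0.6645, 2.0019, 0.3353, 0.8369, -0.5509], 'tool_pos': [0.4842, 0.1214, 0.1536], 'tcp_rot': [0.6851, 0.7284, 0.0011, -0.0002], 'wrist_force': [1.391, 5.3724, 0.8708], 'torque': [1.3817, -0.3784, 0.0452], 'grip_width': 0.0204}
```

jog_arm([
  {"xyz": [0.008,0.002,0.02],"rot": [0,0,0],"jaw": -1},
  {"xyz": [0.008,0.002,0.04],"rot": [0,0,0],"jaw": -1},
  {"xyz": [0.008,0.002,0.05],"rot": [0,0,0],"jaw": -1},
  {"xyz": [0.008,0.002,0.06],"rot": [0,0,0],"jaw": -1},
  {"xyz": [0.008,0.002,0.06],"rot": [0,0,0],"jaw": -1},
])

```text
clock: 9.57
tool_pos: [0.4845, 0.1219, 0.149]
tcp_rot: [0.685, 0.728, 0.0, 0.001]
wrist_force: [-1.2, 3.9, 13.7]
grip_width: 0.0204
```

```bash
python3 - <<'E'
from h import *
st()
E
```

```text
{'clock': 9.5667, 'joint_positions': [0.2324, 0.417, -0.6592, 2.0044, 0.3441, 0.8291, -0.5599], 'tool_pos': [0.4845, 0.1219, 0.149], 'tcp_rot': [0.6851, 0.7284, 0.0005, 0.0006], 'wrist_force': [-1.2453, 3.8541, 13.662], 'torque': [0.9539, 0.548, 0.0119], 'grip_width': 0.0204}
```

jog_arm([
  {"xyz": [0.004,0,0.01],"rot": [0,0,0],"jaw": -1},
  {"xyz": [0.004,0,0.02],"rot": [0,0,0],"jaw": -1},
  {"xyz": [0.004,0,0.02],"rot": [0,0,0],"jaw": -1},
  {"xyz": [0.004,0,0.02],"rot": [0,0,0],"jaw": -1},
])

```text
clock: 9.9
tool_pos: [0.4848, 0.1223, 0.1489]
tcp_rot: [0.685, 0.728, 0.0, 0.001]
wrist_force: [-6.5, 2.2, 29.8]
grip_width: 0.0206
```

```bash
python3 - <<'E'
from h import *
st();snap('scene','s8');st()
a=cv2.imread('pics/s8.png')[230:320,200:290]
cv2.imwrite('pics/c8.png',cv2.resize(a,None,fx=6.5,fy=6.5,interpolation=cv2.INTER_CUBIC))
E
```

```text
{'clock': 9.9, 'joint_positions': [0.2301, 0.4174, -0.6585, 2.0041, 0.3464, 0.8289, -0.5631], 'tool_pos': [0.4848, 0.1223, 0.1489], 'tcp_rot': [0.6852, 0.7284, 0.0003, 0.0014], 'wrist_force': [-6.5338, 2.2466, 29.7772], 'torque': [0.3718, 1.8978, -0.0392], 'grip_width': 0.0206}
{'clock': 9.95, 'joint_positions': [0.2301, 0.4174, -0.6585, 2.0041, 0.3464, 0.8288, -0.5632], 'tool_pos': [0.4848, 0.1223, 0.1489], 'tcp_rot': [0.6852, 0.7284, 0.0004, 0.0014], 'wrist_force': [-6.1518, 1.1256, 30.0097], 'torque': [0.4676, 1.845, -0.0372], 'grip_width': 0.0202}
```

View pics/c8.png

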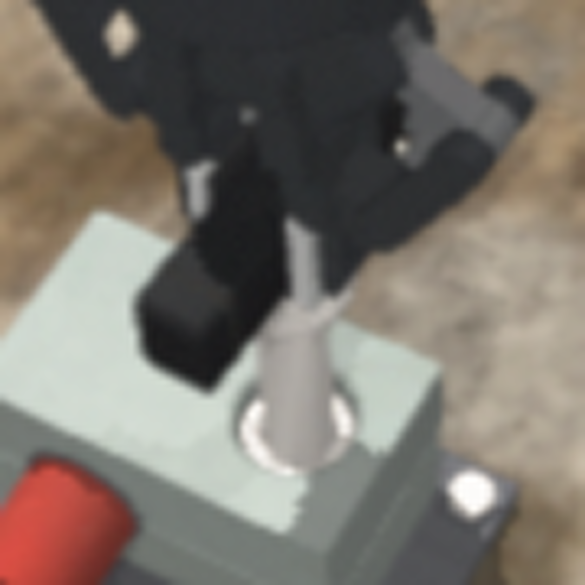

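jog_arm([
  {"xyz": [0,0,-0.01],"rot": [0,0,0.012],"jaw": -1},
  {"xyz": [0,0,-0.01],"rot": [0,0,0.025],"jaw": -1},
  {"xyz": [0,0,-0.01],"rot": [0,0,0.037],"jaw": -1},
  {"xyz": [0,0,-0.01],"rot": [0,0,0.05],"jaw": -1},
  {"xyz": [0,0,-0.01],"rot": [0,0,0.062],"jaw": -1},
  {"xyz": [0,0,-0.01],"rot": [0,0,0.075],"jaw": -1},
  {"xyz": [0,0,-0.01],"rot": [0,0,0.087],"jaw": -1},
  {"xyz": [0,0,-0.01],"rot": [0,0,0.1],"jaw": -1},
])

```text
clock: 10.62
tool_pos: [0.4856, 0.1225, 0.149]
tcp_rot: [0.877, 0.48, 0.002, 0.001]
wrist_force: [0.1, 3.6, 16.6]
grip_width: 0.0204
```

```bash
python3 - <<'E'
from h import *
q=st()['tcp_rot'];print(np.degrees(2*np.arctan2(q[1],q[0])))
E
```

```text
{'clock': 10.6167, 'joint_positions': [0.1182, 0.3843, -0.5175, 2.0103, 0.2617, 0.8063, -1.1198], 'tool_pos': [0.4856, 0.1225, 0.149], 'tcp_rot': [0.8774, 0.4798, 0.002, 0.0009], 'wrist_force': [0.0932, 3.5684, 16.5612], 'torque': [0.9198, 0.2115, 0.2729], 'grip_width': 0.0204}
57.347318488345906
```

jog_arm([
  {"xyz": [0,0,0],"rot": [0,0,0.012],"jaw": -1},
  {"xyz": [0,0,0],"rot": [0,0,0.024],"jaw": -1},
  {"xyz": [0,0,0],"rot": [0,0,0.036],"jaw": -1},
  {"xyz": [0,0,0],"rot": [0,0,0.046],"jaw": -1},
  {"xyz": [0,0,0],"rot": [0,0,0.046],"jaw": -1},
])

```text
clock: 11.03
tool_pos: [0.486, 0.1222, 0.149]
tcp_rot: [0.937, 0.349, 0.002, 0.001]
wrist_force: [0.8, 2.0, 16.1]
grip_width: 0.0205
```

```bash
python3 - <<'E'
from h import *
q=st()['tcp_rot'];print(np.degrees(2*np.arctan2(q[1],q[0])))
E
```

```text
{'clock': 11.0333, 'joint_positions': [0.0667, 0.3724, -0.4538, 2.0133, 0.2269, 0.7986, -1.3769], 'tool_pos': [0.486, 0.1222, 0.149], 'tcp_rot': [0.9372, 0.3488, 0.0025, 0.0008], 'wrist_force': [0.8296, 1.9811, 16.0845], 'torque': [0.8198, -0.0195, 0.1268], 'grip_width': 0.0205}
40.82488879691659
```

jog_arm([
  {"xyz": [0,0,0],"rot": [0,0,0.01],"jaw": -1},
  {"xyz": [0,0,0],"rot": [0,0,0.02],"jaw": -1},
  {"xyz": [0,0,0],"rot": [0,0,0.025],"jaw": -1},
  {"xyz": [0,0,0],"rot": [0,0,0.025],"jaw": -1},
])

```text
clock: 11.37
tool_pos: [0.4862, 0.122, 0.149]
tcp_rot: [0.962, 0.275, 0.003, 0.001]
wrist_force: [1.1, 3.3, 14.9]
grip_width: 0.0206
```

```bash
python3 - <<'E'
from h import *
q=st()['tcp_rot'];print(np.degrees(2*np.arctan2(q[1],q[0])))
E
```

```text
{'clock': 11.3667, 'joint_positions': [0.0393, 0.3668, -0.4201, 2.0149, 0.2089, 0.7951, -1.5165], 'tool_pos': [0.4862, 0.122, 0.149], 'tcp_rot': [0.9615, 0.2747, 0.0026, 0.0007], 'wrist_force': [1.1464, 3.2616, 14.9476], 'torque': [0.6584, -0.1375, 0.1586], 'grip_width': 0.0206}
31.891193398880745
```

jog_arm([
  {"xyz": [0,0,0],"rot": [0,0,0.01],"jaw": -1},
  {"xyz": [0,0,0],"rot": [0,0,0.02],"jaw": -1},
  {"xyz": [0,0,0],"rot": [0,0,0.02],"jaw": -1},
])

```text
clock: 11.62
tool_pos: [0.4863, 0.1219, 0.149]
tcp_rot: [0.977, 0.213, 0.003, 0.001]
wrist_force: [1.2, 1.6, 14.0]
grip_width: 0.0204
```

```bash
python3 - <<'E'
from h import *
q=st()['tcp_rot'];print(np.degrees(2*np.arctan2(q[1],q[0])))
E
```

```text
{'clock': 11.6167, 'joint_positions': [0.0171, 0.3625, -0.3929, 2.0162, 0.1946, 0.7925, -1.6305], 'tool_pos': [0.4863, 0.1219, 0.149], 'tcp_rot': [0.977, 0.2131, 0.0028, 0.0006], 'wrist_force': [1.2449, 1.5697, 13.9781], 'torque': [0.5244, -0.253, 0.1553], 'grip_width': 0.0204}
24.612565585119192
```

jog_arm([
  {"xyz": [0,0,0],"rot": [0,0,0.01],"jaw": -1},
  {"xyz": [0,0,0],"rot": [0,0,0.02],"jaw": -1},
  {"xyz": [0,0,0],"rot": [0,0,0.02],"jaw": -1},
])

```text
clock: 11.87
tool_pos: [0.4864, 0.1216, 0.149]
tcp_rot: [0.988, 0.151, 0.003, 0.001]
wrist_force: [2.2, 1.0, 14.4]
grip_width: 0.0208
```

```bash
python3 - <<'E'
from h import *
q=st()['tcp_rot'];print(np.degrees(2*np.arctan2(q[1],q[0])))
E
```

```text
{'clock': 11.8667, 'joint_positions': [-0.0049, 0.3586, -0.3659, 2.0176, 0.1807, 0.7901, -1.7437], 'tool_pos': [0.4864, 0.1216, 0.149], 'tcp_rot': [0.9885, 0.1513, 0.0029, 0.0005], 'wrist_force': [2.1842, 1.0283, 14.4036], 'torque': [0.417, -0.3551, 0.0907], 'grip_width': 0.0208}
17.400716524017756
```

```bash
python3 - <<'E'
from h import *
snap('wrist','w9');snap('top','t9');snap('scene','s9')
E
```

```text
(no output)
```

View pics/w9.png

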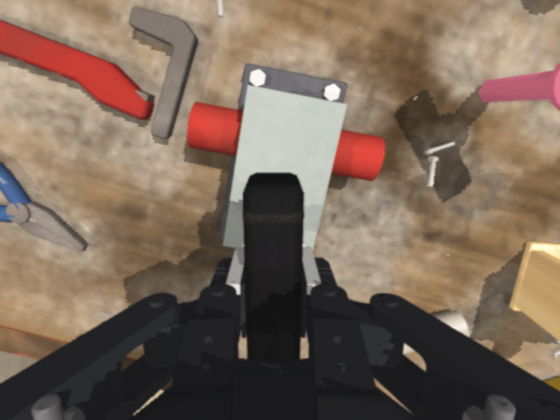

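View pics/s9.png

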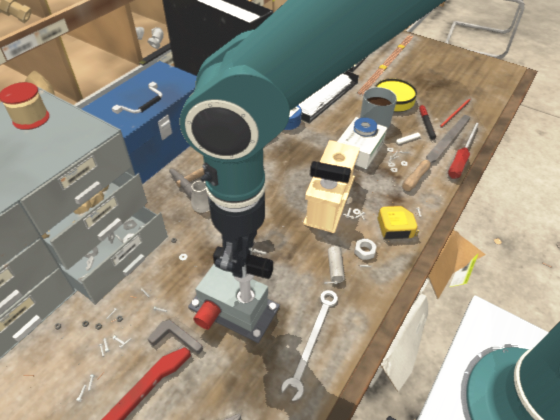

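jog_arm([
  {"xyz": [0,0,0],"rot": [0,0,0.01],"jaw": -1},
  {"xyz": [0,0,0],"rot": [0,0,0.015],"jaw": -1},
  {"xyz": [0,0,0],"rot": [0,0,0.015],"jaw": -1},
])

```text
clock: 12.27
tool_pos: [0.4865, 0.1214, 0.149]
tcp_rot: [0.994, 0.105, 0.003, 0.001]
wrist_force: [1.9, 0.5, 15.1]
grip_width: 0.0209
```

```bash
python3 - <<'E'
from h import *
q=st()['tcp_rot'];print(np.degrees(2*np.arctan2(q[1],q[0])))
E
```

```text
{'clock': 12.2667, 'joint_positions': [-0.0211, 0.3558, -0.3462, 2.0186, 0.1709, 0.7886, -1.8272], 'tool_pos': [0.4865, 0.1214, 0.149], 'tcp_rot': [0.9944, 0.1054, 0.0029, 0.0005], 'wrist_force': [1.9068, 0.5254, 15.0581], 'torque': [0.3474, -0.4477, 0.279], 'grip_width': 0.0209}
12.096816997517942
```

jog_arm([
  {"xyz": [0,0,0],"rot": [0,0,0.008],"jaw": -1},
  {"xyz": [0,0,0],"rot": [0,0,0.01],"jaw": -1},
  {"xyz": [0,0,0],"rot": [0,0,0.01],"jaw": -1},
])

```text
clock: 12.52
tool_pos: [0.4865, 0.1214, 0.149]
tcp_rot: [0.997, 0.075, 0.003, 0.001]
wrist_force: [1.6, 0.4, 14.2]
grip_width: 0.0206
```

```bash
python3 - <<'E'
from h import *
q=st()['tcp_rot'];print(np.degrees(2*np.arctan2(q[1],q[0])))
E
```

```text
{'clock': 12.5167, 'joint_positions': [-0.032, 0.3541, -0.3331, 2.0193, 0.1644, 0.7875, -1.883], 'tool_pos': [0.4865, 0.1214, 0.149], 'tcp_rot': [0.9972, 0.0747, 0.003, 0.0005], 'wrist_force': [1.6026, 0.3718, 14.2133], 'torque': [0.2882, -0.4413, 0.4108], 'grip_width': 0.0206}
8.564471785212229
```

Torque is rising now (0.41 N m).

jog_arm([
  {"xyz": [0,0,0],"rot": [0,0,0.008],"jaw": -1},
  {"xyz": [0,0,0],"rot": [0,0,0.01],"jaw": -1},
  {"xyz": [0,0,0],"rot": [0,0,0.01],"jaw": -1},
])

```text
clock: 12.77
tool_pos: [0.4866, 0.1213, 0.149]
tcp_rot: [0.999, 0.043, 0.003, 0.0]
wrist_force: [2.3, 0.3, 14.3]
grip_width: 0.0209
```

```bash
python3 - <<'E'
from h import *
q=st()['tcp_rot'];print(np.degrees(2*np.arctan2(q[1],q[0])))
E
```

```text
{'clock': 12.7667, 'joint_positions': [-0.0429, 0.3523, -0.3198, 2.02, 0.1576, 0.7866, -1.9398], 'tool_pos': [0.4866, 0.1213, 0.149], 'tcp_rot': [0.9991, 0.0432, 0.003, 0.0005], 'wrist_force': [2.3332, 0.309, 14.2664], 'torque': [0.2136, -0.4431, 0.3351], 'grip_width': 0.0209}
4.95306264236985
```

```bash
python3 - <<'E'
from h import *
snap('wrist','w10');snap('top','t10')
a=cv2.imread('pics/w9.png')[150:380,180:370];b=cv2.imread('pics/w10.png')[150:380,180:370]
cv2.imwrite('pics/c10.png',cv2.resize(np.hstack([a,b]),None,fx=2.1,fy=2.1))
b=cv2.imread('pics/t10.png')[180:300,150:270]
cv2.imwrite('pics/c11.png',cv2.resize(b,None,fx=5,fy=5,interpolation=cv2.INTER_CUBIC))
E
```

```text
(no output)
```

View pics/c10.png

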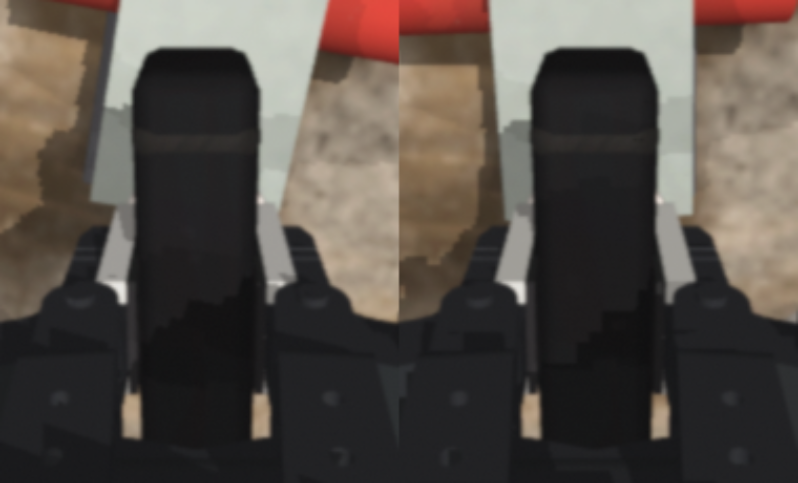

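View pics/c11.png

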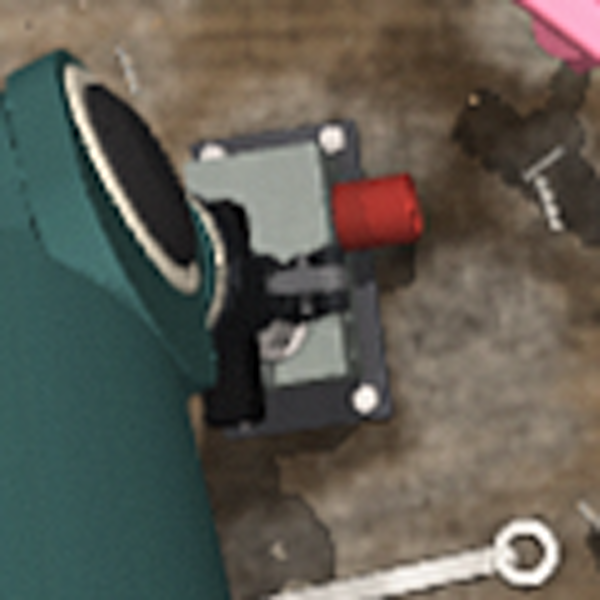

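jog_arm([
  {"xyz": [0,0,0],"rot": [0,0,0.008],"jaw": -1},
  {"xyz": [0,0,0],"rot": [0,0,0.014],"jaw": -1},
  {"xyz": [0,0,0],"rot": [0,0,0.014],"jaw": -1},
])

```text
clock: 13.12
tool_pos: [0.4866, 0.1211, 0.149]
tcp_rot: [1.0, -0.002, 0.003, 0.0]
wrist_force: [2.0, 0.3, 14.3]
grip_width: 0.02
```

```bash
python3 - <<'E'
from h import *
q=st()['tcp_rot'];print(np.degrees(2*np.arctan2(q[1],q[0])))
E
```

```text
{'clock': 13.1167, 'joint_positions': [-0.0584, 0.35, -0.3008, 2.021, 0.1481, 0.7853, -2.0205], 'tool_pos': [0.4866, 0.1211, 0.149], 'tcp_rot': [1.0, -0.0016, 0.003, 0.0004], 'wrist_force': [2.0102, 0.3382, 14.2551], 'torque': [0.1143, -0.4882, 0.1931], 'grip_width': 0.02}
-0.18206848388459257
```

```bash
python3 - <<'E'
from h import *
snap('wrist','w11');snap('scene','s11')
a=cv2.imread('pics/w6.png')[150:380,180:370];b=cv2.imread('pics/w11.png')[150:380,180:370]
cv2.imwrite('pics/c12.png',cv2.resize(np.hstack([a,b]),None,fx=2.1,fy=2.1))
b=cv2.imread('pics/s11.png')[220:320,190:290]
cv2.imwrite('pics/c13.png',cv2.resize(b,None,fx=6,fy=6,interpolation=cv2.INTER_CUBIC))
st()
E
```

```text
{'clock': 13.2167, 'joint_positions': [-0.0581, 0.35, -0.3012, 2.021, 0.1481, 0.7853, -2.0193], 'tool_pos': [0.4866, 0.1211, 0.149], 'tcp_rot': [1.0, -0.0009, 0.0029, 0.0003], 'wrist_force': [1.5483, 0.4242, 14.2282], 'torque': [0.1343, -0.49, 0.1663], 'grip_width': 0.0205}
```

View pics/c12.png

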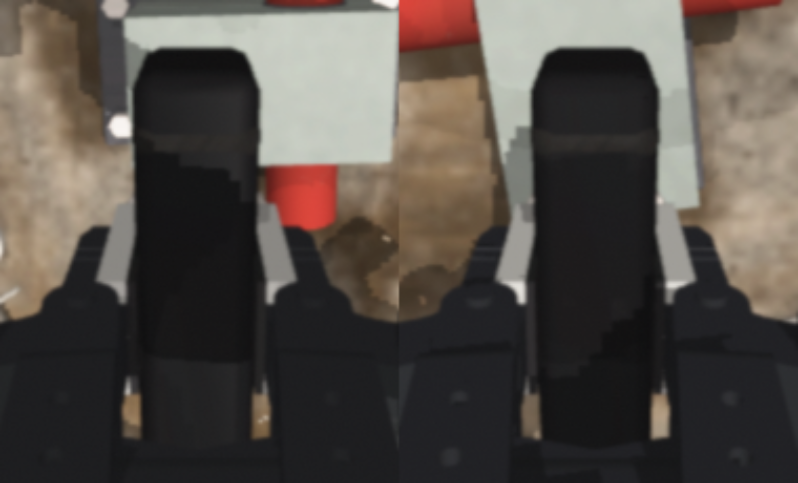

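View pics/c13.png

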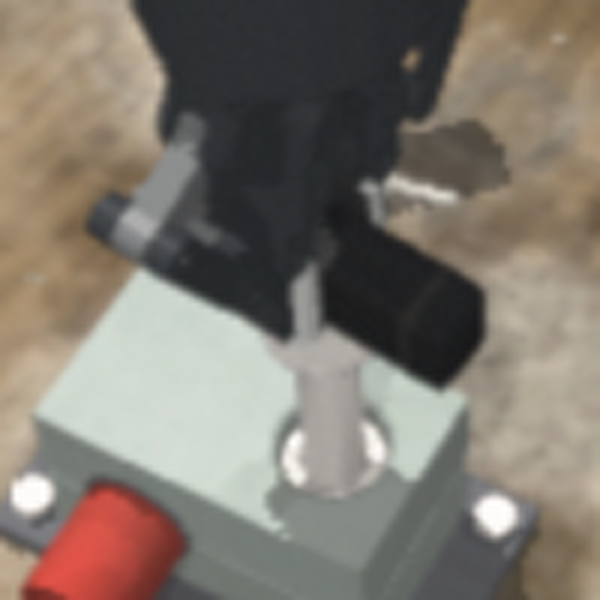

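jog_arm([
  {"xyz": [0,0,0],"rot": [0,0,0.008],"jaw": -1},
  {"xyz": [0,0,0],"rot": [0,0,0.012],"jaw": -1},
  {"xyz": [0,0,0],"rot": [0,0,0.012],"jaw": -1},
])

```text
clock: 13.47
tool_pos: [0.4866, 0.1209, 0.149]
tcp_rot: [0.999, -0.039, 0.003, 0.0]
wrist_force: [1.5, -0.1, 14.6]
grip_width: 0.0209
```

```bash
python3 - <<'E'
from h import *
q=st()['tcp_rot'];print(np.degrees(2*np.arctan2(q[1],q[0])))
E
```

```text
{'clock': 13.4667, 'joint_positions': [-0.0714, 0.3481, -0.2851, 2.0218, 0.1402, 0.7843, -2.0884], 'tool_pos': [0.4866, 0.1209, 0.149], 'tcp_rot': [0.9992, -0.0392, 0.003, 0.0003], 'wrist_force': [1.5243, -0.0982, 14.6453], 'torque': [0.0326, -0.4566, 0.1552], 'grip_width': 0.0209}
-4.488146172137928
```

jog_arm([
  {"xyz": [0,0,0],"rot": [0,0,0.008],"jaw": -1},
  {"xyz": [0,0,0],"rot": [0,0,0.012],"jaw": -1},
  {"xyz": [0,0,0],"rot": [0,0,0.012],"jaw": -1},
])

```text
clock: 13.72
tool_pos: [0.4866, 0.1208, 0.149]
tcp_rot: [0.997, -0.077, 0.003, 0.0]
wrist_force: [2.2, 0.1, 15.0]
grip_width: 0.0205
```

```bash
python3 - <<'E'
from h import *
q=st()['tcp_rot'];print(np.degrees(2*np.arctan2(q[1],q[0])))
E
```

```text
{'clock': 13.7167, 'joint_positions': [-0.0845, 0.3463, -0.2692, 2.0227, 0.1323, 0.7833, -2.1569], 'tool_pos': [0.4866, 0.1208, 0.149], 'tcp_rot': [0.997, -0.077, 0.0029, 0.0002], 'wrist_force': [2.2139, 0.1297, 14.9513], 'torque': [-0.0923, -0.5586, 0.0731], 'grip_width': 0.0205}
-8.836169913621678
```

jog_arm([
  {"xyz": [0,0,0],"rot": [0,0,-0.012],"jaw": -1},
  {"xyz": [0,0,0],"rot": [0,0,-0.024],"jaw": -1},
  {"xyz": [0,0,0],"rot": [0,0,-0.024],"jaw": -1},
])

```text
clock: 13.97
tool_pos: [0.4866, 0.121, 0.149]
tcp_rot: [1.0, -0.0, 0.003, 0.0]
wrist_force: [1.6, 0.7, 14.7]
grip_width: 0.0203
```

```bash
python3 - <<'E'
from h import *
q=st()['tcp_rot'];print(np.degrees(2*np.arctan2(q[1],q[0])))
E
```

```text
{'clock': 13.9667, 'joint_positions': [-0.0571, 0.3502, -0.3019, 2.0209, 0.1479, 0.7854, -2.017], 'tool_pos': [0.4866, 0.121, 0.149], 'tcp_rot': [1.0, -0.0001, 0.0029, 0.0001], 'wrist_force': [1.5532, 0.6797, 14.7068], 'torque': [0.2373, -0.4099, -0.0649], 'grip_width': 0.0203}
-0.007888037865474156
```

jog_arm([
  {"xyz": [0,0,0],"rot": [0,0,-0.012],"jaw": -1},
  {"xyz": [0,0,0],"rot": [0,0,-0.024],"jaw": -1},
  {"xyz": [0,0,0],"rot": [0,0,-0.024],"jaw": -1},
])

```text
clock: 14.22
tool_pos: [0.4865, 0.1213, 0.149]
tcp_rot: [0.997, 0.075, 0.003, 0.0]
wrist_force: [2.3, 0.6, 14.7]
grip_width: 0.0209
```

```bash
python3 - <<'E'
from h import *
q=st()['tcp_rot'];print(np.degrees(2*np.arctan2(q[1],q[0])))
E
```

```text
{'clock': 14.2167, 'joint_positions': [-0.0307, 0.3542, -0.3338, 2.0192, 0.1637, 0.7876, -1.8807], 'tool_pos': [0.4865, 0.1213, 0.149], 'tcp_rot': [0.9972, 0.0753, 0.0028, 0.0002], 'wrist_force': [2.277, 0.6381, 14.6884], 'torque': [0.4099, -0.3337, -0.1528], 'grip_width': 0.0209}
8.637063287128987
```

jog_arm([
  {"xyz": [0,0,0],"rot": [0,0,-0.012],"jaw": -1},
  {"xyz": [0,0,0],"rot": [0,0,-0.02],"jaw": -1},
  {"xyz": [0,0,0],"rot": [0,0,-0.02],"jaw": -1},
])

```text
clock: 14.47
tool_pos: [0.4864, 0.1215, 0.149]
tcp_rot: [0.991, 0.137, 0.003, 0.0]
wrist_force: [0.7, 1.1, 14.7]
grip_width: 0.0204
```

```bash
python3 - <<'E'
from h import *
q=st()['tcp_rot'];print(np.degrees(2*np.arctan2(q[1],q[0])))
E
```

```text
{'clock': 14.4667, 'joint_positions': [-0.009, 0.3578, -0.3603, 2.0178, 0.177, 0.7897, -1.7682], 'tool_pos': [0.4864, 0.1215, 0.149], 'tcp_rot': [0.9905, 0.1373, 0.0028, 0.0002], 'wrist_force': [0.7125, 1.0888, 14.7061], 'torque': [0.5136, -0.3178, -0.1125], 'grip_width': 0.0204}
15.780619564433959
```

jog_arm([
  {"xyz": [0,0,0],"rot": [0,0,0.01],"jaw": -1},
  {"xyz": [0,0,0],"rot": [0,0,0.02],"jaw": -1},
])

```text
clock: 14.63
tool_pos: [0.4865, 0.1213, 0.149]
tcp_rot: [0.997, 0.073, 0.003, 0.0]
wrist_force: [1.0, 1.5, 15.5]
grip_width: 0.0202
```

```bash
cat > r.py <<'E'
from h import *
s=arm.read_state();q=s['tcp_rot'];print(round(np.degrees(2*np.arctan2(q[1],q[0])),1),'Tz',round(s['torque'][2],3),'F',np.round(s['wrist_force'],1),'p',np.round(s['tool_pos'],4),'j7 eff',np.round(s['effort'][6],3))
E
python3 r.py
```

```text
8.3 Tz 0.047 F [ 1.   1.5 15.5] p [0.4865 0.1213 0.149 ] j7 eff 0.721
```

jog_arm([
  {"xyz": [0,0,0],"rot": [0,0,0.01],"jaw": -1},
  {"xyz": [0,0,0],"rot": [0,0,0.02],"jaw": -1},
])

```text
clock: 14.8
tool_pos: [0.4864, 0.121, 0.149]
tcp_rot: [1.0, 0.01, 0.003, 0.0]
wrist_force: [1.1, 0.8, 15.7]
grip_width: 0.0205
```

```bash
python3 r.py
```

```text
1.1 Tz 0.032 F [ 1.1  0.8 15.7] p [0.4864 0.121  0.149 ] j7 eff 0.653
```

jog_arm([
  {"xyz": [0,0,0],"rot": [0,0,0.01],"jaw": -1},
  {"xyz": [0,0,0],"rot": [0,0,0.02],"jaw": -1},
])

```text
clock: 14.97
tool_pos: [0.4863, 0.1208, 0.149]
tcp_rot: [0.999, -0.053, 0.003, 0.0]
wrist_force: [0.2, -0.1, 15.5]
grip_width: 0.0207
```

```bash
python3 r.py
```

```text
-6.1 Tz 0.055 F [ 0.2 -0.1 15.5] p [0.4863 0.1208 0.149 ] j7 eff 0.651
```

jog_arm([
  {"xyz": [0,0,0],"rot": [0,0,0.01],"jaw": -1},
  {"xyz": [0,0,0],"rot": [0,0,0.02],"jaw": -1},
])

```text
clock: 15.13
tool_pos: [0.4865, 0.1206, 0.149]
tcp_rot: [0.993, -0.116, 0.003, 0.0]
wrist_force: [1.5, -0.6, 13.9]
grip_width: 0.0205
```

```bash
python3 r.py
```

```text
-13.3 Tz 0.119 F [ 1.5 -0.6 13.9] p [0.4865 0.1206 0.149 ] j7 eff 0.612
```

jog_arm([
  {"xyz": [0,0,0],"rot": [0,0,0.01],"jaw": -1},
  {"xyz": [0,0,0],"rot": [0,0,0.02],"jaw": -1},
])

```text
clock: 15.3
tool_pos: [0.4865, 0.1204, 0.149]
tcp_rot: [0.984, -0.178, 0.003, 0.0]
wrist_force: [2.5, -1.6, 15.7]
grip_width: 0.0205
```

```bash
python3 r.py
```

```text
-20.5 Tz 0.184 F [ 2.5 -1.6 15.7] p [0.4865 0.1204 0.149 ] j7 eff 0.458
```

jog_arm([
  {"xyz": [0,0,0],"rot": [0,0,0.01],"jaw": -1},
  {"xyz": [0,0,0],"rot": [0,0,0.02],"jaw": -1},
])

```text
clock: 15.47
tool_pos: [0.4864, 0.1202, 0.149]
tcp_rot: [0.971, -0.239, 0.003, 0.0]
wrist_force: [1.6, -3.0, 15.5]
grip_width: 0.0205
```

```bash
python3 r.py
```

```text
-27.6 Tz 0.302 F [ 1.6 -3.  15.5] p [0.4864 0.1202 0.149 ] j7 eff 0.456
```

jog_arm([
  {"xyz": [0,0,0],"rot": [0,0,0.01],"jaw": -1},
  {"xyz": [0,0,0],"rot": [0,0,0.02],"jaw": -1},
])

```text
clock: 15.63
tool_pos: [0.4863, 0.12, 0.149]
tcp_rot: [0.954, -0.299, 0.003, 0.0]
wrist_force: [1.3, -1.4, 15.6]
grip_width: 0.0208
```

```bash
python3 r.py
```

```text
-34.9 Tz 0.195 F [ 1.3 -1.4 15.6] p [0.4863 0.12   0.149 ] j7 eff 0.456
```

jog_arm([
  {"xyz": [0,0,0],"rot": [0,0,0.005],"jaw": -1},
  {"xyz": [0,0,0],"rot": [0,0,0.01],"jaw": -1},
])

```text
clock: 15.8
tool_pos: [0.4863, 0.1199, 0.149]
tcp_rot: [0.944, -0.329, 0.003, 0.0]
wrist_force: [1.6, -2.7, 15.6]
grip_width: 0.0202
```

```bash
python3 r.py; python3 -c "
from h import *
st()"
```

```text
-38.4 Tz 0.271 F [ 1.6 -2.7 15.6] p [0.4863 0.1199 0.149 ] j7 eff 0.085
{'clock': 15.8, 'joint_positions': [-0.174, 0.3359, -0.1617, 2.0289, 0.0808, 0.7785, -2.6247], 'tool_pos': [0.4863, 0.1199, 0.149], 'tcp_rot': [0.9445, -0.3286, 0.0027, 0.0002], 'wrist_force': [1.5803, -2.6717, 15.5838], 'torque': [-0.6914, -0.194, 0.2713], 'grip_width': 0.0202}
```

jog_arm([
  {"xyz": [0,0,-0.01],"rot": [0,0,-0.015],"jaw": -1},
  {"xyz": [0,0,-0.03],"rot": [0,0,-0.03],"jaw": -1},
  {"xyz": [0,0,-0.06],"rot": [0,0,-0.032],"jaw": -1},
  {"xyz": [0,0,-0.1],"rot": [0,0,-0.032],"jaw": -1},
])

```text
clock: 16.13
tool_pos: [0.4852, 0.1201, 0.1562]
tcp_rot: [0.973, -0.231, 0.001, 0.0]
wrist_force: [6.1, 0.9, -6.4]
grip_width: 0.0203
```

```bash
python3 r.py
```

```text
-26.8 Tz -0.014 F [ 6.1  0.9 -6.4] p [0.4852 0.1201 0.1562] j7 eff 0.148
```

jog_arm([
  {"xyz": [0,0,-0.1],"rot": [0,0,0],"jaw": -1},
  {"xyz": [0,0,-0.3],"rot": [0,0,-0.015],"jaw": -1},
  {"xyz": [-0.2,0,-0.5],"rot": [0,0,-0.03],"jaw": -1},
  {"xyz": [-0.45,0,-0.5],"rot": [0,0,-0.045],"jaw": -1},
  {"xyz": [-0.7,0,-0.5],"rot": [0,0,-0.06],"jaw": -1},
  {"xyz": [-0.7,0,-0.5],"rot": [0,0,-0.06],"jaw": -1},
  {"xyz": [-0.7,0,-0.5],"rot": [0,0,-0.06],"jaw": -1},
])

```text
clock: 16.72
tool_pos: [0.4195, 0.152, 0.206]
tcp_rot: [0.999, -0.045, -0.001, 0.001]
wrist_force: [1.0, -0.1, -2.4]
grip_width: 0.0204
```

```bash
python3 r.py; python3 - <<'E'
from h import *
snap('wrist','w12')
print(proj(load('w12'),[.4855,.1209,.064]))
E
```

```text
-5.1 Tz -0.003 F [ 1.  -0.1 -2.4] p [0.4195 0.152  0.206 ] j7 eff 0.08
[303.33536402 111.78410243]
```

View pics/w12.png

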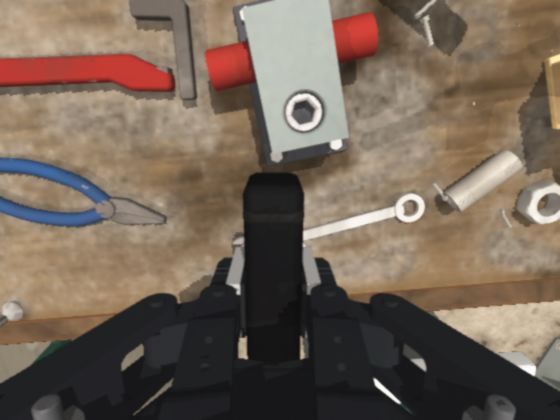

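```bash
python3 - <<'E'
from h import *
a=cv2.imread('pics/w12.png')[80:140,270:335]
cv2.imwrite('pics/c14.png',cv2.resize(a,None,fx=10,fy=10,interpolation=cv2.INTER_CUBIC))
E
```

```text
(no output)
```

View pics/c14.png

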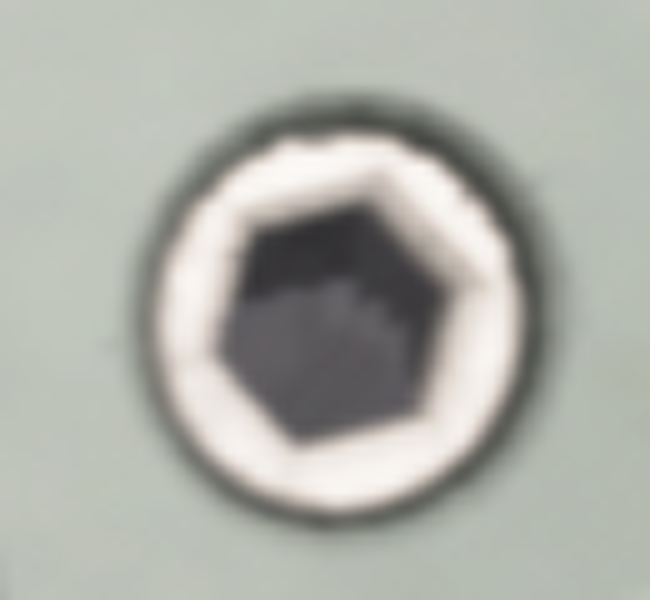

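```bash
python3 - <<'E'
from h import *
s=load('w12');px=lambda x,y:(270+(x+.5)/10-.5,80+(y+.5)/10-.5)
c=[(255,235),(370,205),(447,290),(418,415),(298,442),(218,348)]
W=np.array([atz(s,*px(*p),.062) for p in c]);m=W.mean(0);print('hexc',m)
a=np.array([np.arctan2(*(w-m)[[1,0]]) for w in W]);print(np.degrees(a)%60, [round(np.linalg.norm(w-m)*1e3,1) for w in W])
print('mean ang',np.degrees(np.angle(np.mean(np.exp(6j*a)))/6))
E=[atz(s,*px(*p),.064) for p in((160,322),(523,322),(340,130),(340,515))];print('head',(E[0]+E[1])/2,(E[2]+E[3])/2,np.linalg.norm(E[0]-E[1]),np.linalg.norm(E[2]-E[3]))
E
```

```text
hexc [0.48543525 0.12101256 0.062     ]
[38.74887698 38.79327588 40.80707499 39.06000562 38.59118763 36.59936566] [np.float64(9.7), np.float64(9.7), np.float64(9.6), np.float64(10.3), np.float64(10.0), np.float64(9.8)]
mean ang -21.232859703430908
head [0.48550002 0.12059602 0.064     ] [0.48523795 0.12073979 0.064     ] 0.029866252609507878 0.030503036462127035
```

jog_arm([
  {"xyz": [0.1,0.04,0],"rot": [0,0,-0.019],"jaw": -1},
  {"xyz": [0.2,0.08,0],"rot": [0,0,-0.038],"jaw": -1},
  {"xyz": [0.35,0.12,0],"rot": [0,0,-0.057],"jaw": -1},
  {"xyz": [0.5,0.17,0],"rot": [0,0,-0.076],"jaw": -1},
  {"xyz": [0.6,0.21,0],"rot": [0,0,-0.095],"jaw": -1},
  {"xyz": [0.692,0.241,0],"rot": [0,0,-0.112],"jaw": -1},
  {"xyz": [0.692,0.241,0],"rot": [0,0,-0.122],"jaw": -1},
  {"xyz": [0.692,0.241,0.1],"rot": [0,0,-0.122],"jaw": -1},
])

```text
clock: 17.43
tool_pos: [0.49, 0.1213, 0.1969]
tcp_rot: [0.944, 0.331, 0.001, 0.0]
wrist_force: [-0.1, 0.3, -2.1]
grip_width: 0.0205
```

jog_arm([
  {"xyz": [0,0,0.15],"rot": [0,0,0],"jaw": -1},
  {"xyz": [0,0,0.25],"rot": [0,0,0],"jaw": -1},
  {"xyz": [0,0,0.3],"rot": [0,0,0],"jaw": -1},
  {"xyz": [0,0,0.32],"rot": [0,0,0],"jaw": -1},
  {"xyz": [0,0,0.32],"rot": [0,0,0],"jaw": -1},
])

```text
clock: 17.85
tool_pos: [0.4877, 0.1227, 0.1638]
tcp_rot: [0.943, 0.332, -0.001, -0.0]
wrist_force: [0.1, -0.2, -2.1]
grip_width: 0.0206
```

```bash
python3 r.py
```

```text
38.8 Tz 0.041 F [ 0.1 -0.2 -2.1] p [0.4877 0.1227 0.1638] j7 eff -0.028
```

jog_arm([
  {"xyz": [-0.015,0,0],"rot": [0,0,0],"jaw": -1},
  {"xyz": [-0.015,0,0.02],"rot": [0,0,0],"jaw": -1},
  {"xyz": [-0.015,0,0.04],"rot": [0,0,0],"jaw": -1},
  {"xyz": [-0.015,0,0.06],"rot": [0,0,0],"jaw": -1},
])

```text
clock: 18.18
tool_pos: [0.4871, 0.122, 0.1588]
tcp_rot: [0.943, 0.332, 0.0, 0.0]
wrist_force: [0.2, 0.7, -2.3]
grip_width: 0.0202
```

```bash
python3 r.py
```

```text
38.8 Tz 0.023 F [ 0.2  0.7 -2.3] p [0.4871 0.122  0.1588] j7 eff 0.019
```

jog_arm([
  {"xyz": [-0.003,0,0.02],"rot": [0,0,0],"jaw": -1},
  {"xyz": [-0.003,0,0.04],"rot": [0,0,0],"jaw": -1},
  {"xyz": [-0.003,0,0.06],"rot": [0,0,0],"jaw": -1},
  {"xyz": [-0.003,0,0.08],"rot": [0,0,0],"jaw": -1},
  {"xyz": [-0.003,0,0.09],"rot": [0,0,0],"jaw": -1},
])

```text
clock: 18.6
tool_pos: [0.4866, 0.1217, 0.1492]
tcp_rot: [0.943, 0.332, -0.0, -0.0]
wrist_force: [-0.2, 1.2, -3.0]
grip_width: 0.0206
```

```bash
python3 r.py
```

```text
38.8 Tz 0.026 F [-0.2  1.2 -3. ] p [0.4866 0.1217 0.1492] j7 eff 0.001
```

jog_arm([
  {"xyz": [0,0,0.015],"rot": [0,0,0],"jaw": -1},
  {"xyz": [0,0,0.015],"rot": [0,0,0.01],"jaw": -1},
  {"xyz": [0,0,0.015],"rot": [0,0,0.02],"jaw": -1},
])

```text
clock: 18.85
tool_pos: [0.4873, 0.1221, 0.1491]
tcp_rot: [0.963, 0.271, 0.001, -0.0]
wrist_force: [-1.5, 0.9, 5.8]
grip_width: 0.0207
```

```bash
python3 r.py
```

```text
31.4 Tz 0.112 F [-1.5  0.9  5.8] p [0.4873 0.1221 0.1491] j7 eff 0.721
```

jog_arm([
  {"xyz": [0,0,0],"rot": [0,0,0.01],"jaw": -1},
  {"xyz": [0,0,0],"rot": [0,0,0.015],"jaw": -1},
])

```text
clock: 19.02
tool_pos: [0.4872, 0.1222, 0.1491]
tcp_rot: [0.974, 0.225, 0.001, 0.0]
wrist_force: [-2.2, -1.3, 5.5]
grip_width: 0.0207
```

```bash
python3 r.py
```

```text
26.1 Tz 0.069 F [-2.2 -1.3  5.5] p [0.4872 0.1222 0.1491] j7 eff 0.028
```

jog_arm([
  {"xyz": [0,0,0],"rot": [0,0,0.005],"jaw": -1},
  {"xyz": [0,0,0],"rot": [0,0,0.01],"jaw": -1},
])

```text
clock: 19.18
tool_pos: [0.4872, 0.122, 0.1491]
tcp_rot: [0.981, 0.195, 0.001, 0.0]
wrist_force: [-1.4, -1.1, 5.7]
grip_width: 0.0206
```

```bash
python3 r.py
```

```text
22.5 Tz 0.148 F [-1.4 -1.1  5.7] p [0.4872 0.122  0.1491] j7 eff 0.162
```

jog_arm([
  {"xyz": [0,0,0],"rot": [0,0,0.005],"jaw": -1},
  {"xyz": [0,0,0],"rot": [0,0,0.01],"jaw": -1},
])

```text
clock: 19.35
tool_pos: [0.4873, 0.122, 0.1491]
tcp_rot: [0.986, 0.165, 0.001, 0.0]
wrist_force: [-1.4, -0.5, 5.8]
grip_width: 0.0205
```

```bash
python3 r.py
```

```text
19.0 Tz 0.228 F [-1.4 -0.5  5.8] p [0.4873 0.122  0.1491] j7 eff 0.117
```

jog_arm([
  {"xyz": [0,0,0],"rot": [0,0,0.005],"jaw": -1},
  {"xyz": [0,0,0],"rot": [0,0,0.01],"jaw": -1},
])

```text
clock: 19.52
tool_pos: [0.4873, 0.1218, 0.1491]
tcp_rot: [0.991, 0.134, 0.001, 0.0]
wrist_force: [-1.5, -0.6, 5.3]
grip_width: 0.0204
```

```bash
python3 r.py
```

```text
15.4 Tz 0.244 F [-1.5 -0.6  5.3] p [0.4873 0.1218 0.1491] j7 eff 0.078
```

jog_arm([
  {"xyz": [0,0,0],"rot": [0,0,0.005],"jaw": -1},
  {"xyz": [0,0,0],"rot": [0,0,0.01],"jaw": -1},
])

```text
clock: 19.68
tool_pos: [0.4873, 0.1217, 0.1491]
tcp_rot: [0.995, 0.103, 0.001, 0.0]
wrist_force: [-0.8, -1.5, 6.6]
grip_width: 0.0203
```

```bash
python3 r.py
```

```text
11.8 Tz 0.389 F [-0.8 -1.5  6.6] p [0.4873 0.1217 0.1491] j7 eff -0.038
```

jog_arm([
  {"xyz": [0,0,0],"rot": [0,0,0.002],"jaw": -1},
  {"xyz": [0,0,0],"rot": [0,0,0.002],"jaw": -1},
  {"xyz": [0,0,0],"rot": [0,0,0.002],"jaw": -1},
])

```text
clock: 19.93
tool_pos: [0.4874, 0.1217, 0.1491]
tcp_rot: [0.995, 0.097, 0.001, 0.0]
wrist_force: [-1.0, -1.6, 5.9]
grip_width: 0.0205
```

```bash
python3 r.py
```

```text
11.2 Tz 0.351 F [-1.  -1.6  5.9] p [0.4874 0.1217 0.1491] j7 eff -0.348
```

jog_arm([
  {"xyz": [0,0,-0.01],"rot": [0,0,-0.015],"jaw": -1},
  {"xyz": [0,0,-0.02],"rot": [0,0,-0.03],"jaw": -1},
  {"xyz": [0,0,-0.02],"rot": [0,0,-0.045],"jaw": -1},
  {"xyz": [0,0,-0.02],"rot": [0,0,-0.06],"jaw": -1},
  {"xyz": [0,0,-0.02],"rot": [0,0,-0.068],"jaw": -1},
  {"xyz": [0,0,-0.02],"rot": [0,0,-0.068],"jaw": -1},
])

```text
clock: 20.43
tool_pos: [0.4867, 0.1217, 0.1499]
tcp_rot: [0.952, 0.306, -0.0, -0.0]
wrist_force: [0.2, 0.2, -3.5]
grip_width: 0.02
```

```bash
python3 r.py
```

```text
35.6 Tz 0.047 F [ 0.2  0.2 -3.5] p [0.4867 0.1217 0.1499] j7 eff 0.517
```

jog_arm([
  {"xyz": [0,0,-0.1],"rot": [0,0,0],"jaw": -1},
  {"xyz": [0,0,-0.25],"rot": [0,0,0],"jaw": -1},
  {"xyz": [-0.1,0,-0.45],"rot": [0,0,0],"jaw": -1},
  {"xyz": [-0.4,0,-0.55],"rot": [0,0,0.01],"jaw": -1},
  {"xyz": [-0.7,0,-0.55],"rot": [0,0,0.02],"jaw": -1},
  {"xyz": [-0.7,0,-0.55],"rot": [0,0,0.02],"jaw": -1},
  {"xyz": [-0.7,0,-0.55],"rot": [0,0,0.02],"jaw": -1},
])

```text
clock: 21.02
tool_pos: [0.4291, 0.0801, 0.2059]
tcp_rot: [0.97, 0.244, 0.0, 0.001]
wrist_force: [0.7, 0.1, -2.0]
grip_width: 0.021
```

```bash
python3 r.py; python3 - <<'E'
from h import *
s=snap('wrist','w15')
u,v=proj(s,[.4855,.1209,.064]).astype(int);print(u,v)
a=cv2.imread('pics/w15.png')[v-30:v+30,u-32:u+33];print(v-30,u-32)
cv2.imwrite('pics/c15.png',cv2.resize(a,None,fx=10,fy=10,interpolation=cv2.INTER_CUBIC))
E
```

```text
28.2 Tz 0.067 F [ 0.7  0.1 -2. ] p [0.4291 0.0801 0.2059] j7 eff -0.027
261 111
81 229
```

View pics/c15.png

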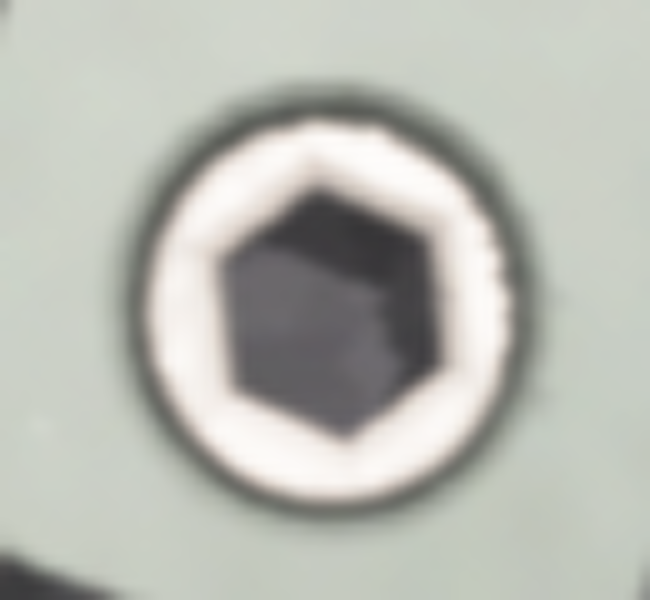

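```bash
python3 - <<'E'
from h import *
s=load('w15');px=lambda x,y:(229+(x+.5)/10-.5,81+(y+.5)/10-.5)
c=[(320,188),(430,238),(440,365),(347,437),(232,388),(220,262)]
W=np.array([atz(s,*px(*p),.062) for p in c]);m=W.mean(0);print('hexc',m)
a=np.array([np.arctan2(*(w-m)[[1,0]]) for w in W]);print(np.degrees(a)%60, [round(np.linalg.norm(w-m)*1e3,1) for w in W])
print('mean ang',np.degrees(np.angle(np.mean(np.exp(6j*a)))/6))
E
```

```text
hexc [0.48545017 0.12079143 0.062     ]
[33.13411646 34.52111767 33.62913033 35.13790235 33.79368494 34.11310604] [np.float64(10.0), np.float64(10.1), np.float64(9.9), np.float64(10.0), np.float64(10.3), np.float64(10.0)]
mean ang -25.94530848904043
```

jog_arm([
  {"xyz": [0.3,-0.05,0],"rot": [0,0,-0.008],"jaw": -1},
  {"xyz": [0.6,-0.09,0],"rot": [0,0,-0.016],"jaw": -1},
  {"xyz": [0.704,-0.094,0.05],"rot": [0,0,-0.016],"jaw": -1},
  {"xyz": [0.704,-0.094,0.2],"rot": [0,0,-0.016],"jaw": -1},
  {"xyz": [0.704,-0.094,0.35],"rot": [0,0,-0.016],"jaw": -1},
  {"xyz": [0.704,-0.094,0.42],"rot": [0,0,-0.016],"jaw": -1},
  {"xyz": [0.704,-0.094,0.44],"rot": [0,0,-0.016],"jaw": -1},
  {"xyz": [0.704,-0.094,0.44],"rot": [0,0,-0.016],"jaw": -1},
])

```text
clock: 21.73
tool_pos: [0.4871, 0.123, 0.1605]
tcp_rot: [0.956, 0.293, -0.001, -0.0]
wrist_force: [-0.7, 0.0, -1.9]
grip_width: 0.0204
```

```bash
python3 r.py
```

```text
34.1 Tz 0.001 F [-0.7  0.  -1.9] p [0.4871 0.123  0.1605] j7 eff -0.024
```

jog_arm([
  {"xyz": [-0.011,0.008,0.01],"rot": [0,0,0],"jaw": -1},
  {"xyz": [-0.011,0.008,0.03],"rot": [0,0,0],"jaw": -1},
  {"xyz": [-0.011,0.008,0.05],"rot": [0,0,0],"jaw": -1},
  {"xyz": [-0.011,0.008,0.07],"rot": [0,0,0],"jaw": -1},
  {"xyz": [-0.011,0.008,0.09],"rot": [0,0,0],"jaw": -1},
  {"xyz": [-0.011,0.008,0.11],"rot": [0,0,0],"jaw": -1},
  {"xyz": [-0.011,0.008,0.13],"rot": [0,0,0],"jaw": -1},
])

```text
clock: 22.32
tool_pos: [0.4875, 0.1218, 0.1489]
tcp_rot: [0.956, 0.293, 0.001, 0.0]
wrist_force: [-4.3, -0.1, 21.5]
grip_width: 0.0203
```

```bash
python3 r.py
```

```text
34.1 Tz -0.035 F [-4.3 -0.1 21.5] p [0.4875 0.1218 0.1489] j7 eff 0.027
```

jog_arm([
  {"xyz": [0,0,0],"rot": [0,0,0.015],"jaw": -1},
  {"xyz": [0,0,0],"rot": [0,0,0.03],"jaw": -1},
  {"xyz": [0,0,0],"rot": [0,0,0.035],"jaw": -1},
])

```text
clock: 22.57
tool_pos: [0.4873, 0.122, 0.1491]
tcp_rot: [0.983, 0.185, 0.001, -0.0]
wrist_force: [-2.1, 0.7, 7.8]
grip_width: 0.0201
```

```bash
python3 r.py
```

```text
21.3 Tz 0.062 F [-2.1  0.7  7.8] p [0.4873 0.122  0.1491] j7 eff -0.232
```

jog_arm([
  {"xyz": [0,0,0],"rot": [0,0,0.005],"jaw": -1},
  {"xyz": [0,0,0],"rot": [0,0,0.01],"jaw": -1},
])

```text
clock: 22.73
tool_pos: [0.4874, 0.1218, 0.1491]
tcp_rot: [0.988, 0.155, 0.001, 0.0]
wrist_force: [-1.3, -0.4, 7.2]
grip_width: 0.0204
```

```bash
python3 r.py
```

```text
17.9 Tz 0.165 F [-1.3 -0.4  7.2] p [0.4874 0.1218 0.1491] j7 eff 0.169
```

jog_arm([
  {"xyz": [0,0,0],"rot": [0,0,0.005],"jaw": -1},
  {"xyz": [0,0,0],"rot": [0,0,0.01],"jaw": -1},
])

```text
clock: 22.9
tool_pos: [0.4874, 0.1217, 0.1491]
tcp_rot: [0.992, 0.124, 0.001, 0.0]
wrist_force: [-2.4, -0.2, 6.5]
grip_width: 0.0206
```

```bash
python3 r.py
```

```text
14.3 Tz 0.321 F [-2.4 -0.2  6.5] p [0.4874 0.1217 0.1491] j7 eff 0.038
```

jog_arm([
  {"xyz": [0,0,0],"rot": [0,0,0.005],"jaw": -1},
  {"xyz": [0,0,0],"rot": [0,0,0.01],"jaw": -1},
])

```text
clock: 23.07
tool_pos: [0.4874, 0.1216, 0.1491]
tcp_rot: [0.996, 0.093, 0.001, 0.0]
wrist_force: [-1.0, -0.1, 7.2]
grip_width: 0.0204
```

```bash
python3 r.py
```

```text
10.7 Tz 0.41 F [-1.  -0.1  7.2] p [0.4874 0.1216 0.1491] j7 eff -0.054
```

jog_arm([
  {"xyz": [0,0,0],"rot": [0,0,0.005],"jaw": -1},
  {"xyz": [0,0,0],"rot": [0,0,0.008],"jaw": -1},
  {"xyz": [0,0,0],"rot": [0,0,0.008],"jaw": -1},
])

```text
clock: 23.32
tool_pos: [0.4874, 0.1215, 0.1491]
tcp_rot: [0.998, 0.069, 0.001, 0.0]
wrist_force: [-1.6, 0.4, 6.5]
grip_width: 0.0204
```

```bash
python3 r.py; python3 -c "
from h import *
snap('wrist','w16')
a=cv2.imread('pics/w15.png')[150:380,180:370];b=cv2.imread('pics/w16.png')[150:380,180:370]
cv2.imwrite('pics/c16.png',cv2.resize(np.hstack([a,b]),None,fx=2.1,fy=2.1))"
```

```text
7.9 Tz 0.377 F [-1.6  0.4  6.5] p [0.4874 0.1215 0.1491] j7 eff -0.503
```

View pics/c16.png

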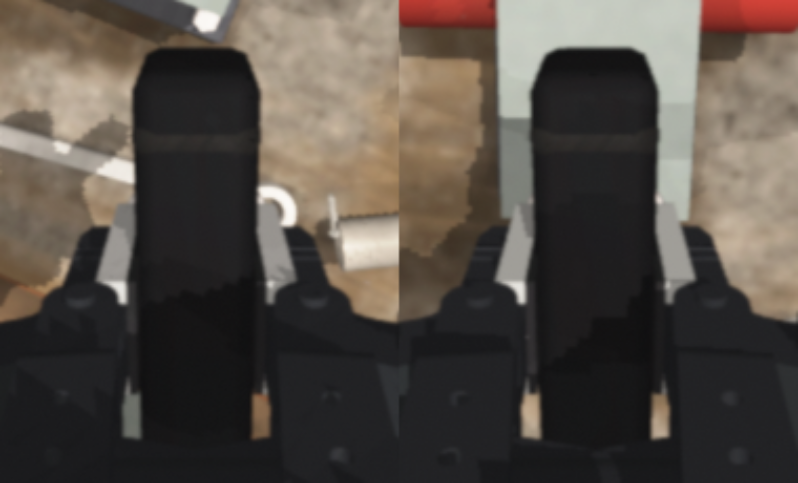

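jog_arm([
  {"xyz": [0,0,-0.01],"rot": [0,0,-0.015],"jaw": -1},
  {"xyz": [0,0,-0.02],"rot": [0,0,-0.03],"jaw": -1},
  {"xyz": [0,0,-0.02],"rot": [0,0,-0.045],"jaw": -1},
  {"xyz": [0,0,-0.02],"rot": [0,0,-0.06],"jaw": -1},
  {"xyz": [0,0,-0.02],"rot": [0,0,-0.066],"jaw": -1},
  {"xyz": [0,0,-0.02],"rot": [0,0,-0.066],"jaw": -1},
])

```text
clock: 23.87
tool_pos: [0.4867, 0.1219, 0.1497]
tcp_rot: [0.962, 0.273, 0.0, -0.0]
wrist_force: [-0.4, 2.0, -2.6]
grip_width: 0.0205
```

```bash
python3 r.py
```

```text
31.6 Tz -0.013 F [-0.4  2.  -2.6] p [0.4867 0.1219 0.1497] j7 eff 0.418
```

jog_arm([
  {"xyz": [0,0,-0.1],"rot": [0,0,0],"jaw": -1},
  {"xyz": [0,0,-0.25],"rot": [0,0,0],"jaw": -1},
  {"xyz": [-0.1,0,-0.45],"rot": [0,0,0],"jaw": -1},
  {"xyz": [-0.4,0,-0.55],"rot": [0,0,0],"jaw": -1},
  {"xyz": [-0.7,0,-0.55],"rot": [0,0,0],"jaw": -1},
  {"xyz": [-0.7,0,-0.55],"rot": [0,0,0],"jaw": -1},
  {"xyz": [-0.7,0,-0.55],"rot": [0,0,0],"jaw": -1},
])

```text
clock: 24.45
tool_pos: [0.4264, 0.0836, 0.2059]
tcp_rot: [0.963, 0.271, 0.0, 0.001]
wrist_force: [0.7, 0.1, -2.8]
grip_width: 0.0205
```

```bash
python3 r.py; python3 - <<'E'
from h import *
s=snap('wrist','w17')
u,v=proj(s,[.4855,.1209,.064]).astype(int)
a=cv2.imread('pics/w17.png')[v-30:v+30,u-32:u+33];print(v-30,u-32)
cv2.imwrite('pics/c17.png',cv2.resize(a,None,fx=10,fy=10,interpolation=cv2.INTER_CUBIC))
E
```

```text
31.5 Tz -0.021 F [ 0.7  0.1 -2.8] p [0.4264 0.0836 0.2059] j7 eff 0.052
80 239
```

View pics/c17.png

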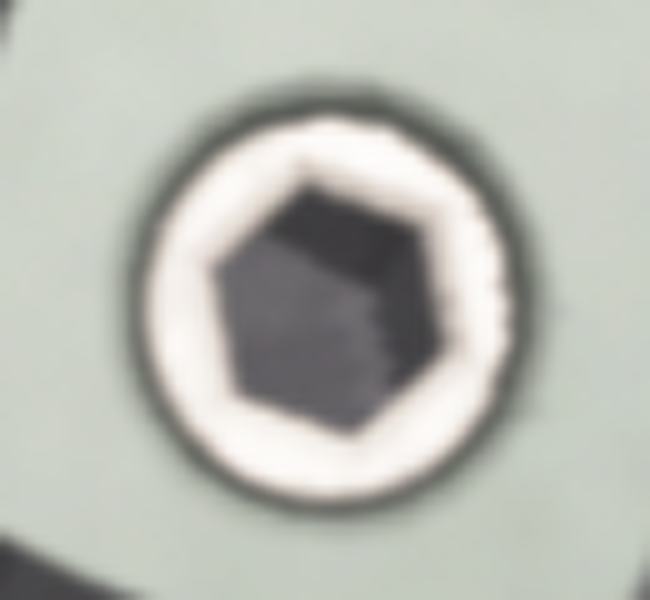

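```bash
python3 - <<'E'
from h import *
def hexang(s,u0,v0,c):
    W=np.array([atz(s,u0+(x+.5)/10-.5,v0+(y+.5)/10-.5,.062) for x,y in c]);m=W.mean(0)
    a=np.array([np.arctan2(*(w-m)[[1,0]]) for w in W]);print(m,np.round(np.degrees(a)%60,1),'mean',round(np.degrees(np.angle(np.mean(np.exp(6j*a)))/6)%60,2))
hexang(load('w17'),239,80,[(310,185),(423,230),(443,350),(350,435),(235,388),(216,268)])
# automatic check: segment dark hex, fit angle by 6th harmonic of the contour
for n,(u0,v0) in dict(w5=(245,80),w12=(270,80),w15=(229,81),w17=(239,80)).items():
    s=load(n);g=cv2.cvtColor(cv2.resize(cv2.imread(f'pics/{n}.png')[v0:v0+60,u0:u0+65],None,fx=10,fy=10,interpolation=cv2.INTER_CUBIC),cv2.COLOR_BGR2GRAY)
    cs,_=cv2.findContours((g<150).astype(np.uint8),cv2.RETR_CCOMP,cv2.CHAIN_APPROX_NONE)
    c=[c for c in cs if 20000<cv2.contourArea(c)<60000 and cv2.pointPolygonTest(c,(335.,305.),False)>0]
    c=min(c,key=cv2.contourArea)[:,0]
    W=np.array([atz(s,u0+(x+.5)/10-.5,v0+(y+.5)/10-.5,.062)[:2] for x,y in c])
    M=cv2.moments((W*1e5).astype(np.float32)[:,None]);m=np.array([M['m10'],M['m01']])/M['m00']/1e5
    d=W-m;t=np.unwrap(np.arctan2(d[:,1],d[:,0]));r=np.hypot(*d.T)
    i=np.argsort(t);z=np.trapezoid((r*np.exp(6j*t))[i],t[i]);print(n,m,r.min(),r.max(),'ang',round(np.degrees(np.angle(z)/6)%60,2))
E
```

```text
[0.48549039 0.12089266 0.062     ] [40.6 40.9 42.7 41.1 39.9 41.9] mean 41.17
w5 [0.48556191 0.12090447] 0.008910823303036603 0.010215034222918064 ang 35.36
w12 [0.48559576 0.1210088 ] 0.008860118699392773 0.010232713479431478 ang 39.75
w15 [0.48563359 0.12078829] 0.008764362847208594 0.010057167937847899 ang 34.32
w17 [0.4855854  0.12087996] 0.008751555067494062 0.010164258055291678 ang 42.57
```

jog_arm([
  {"xyz": [0.3,0,0],"rot": [0,0,-0.012],"jaw": -1},
  {"xyz": [0.6,0,0],"rot": [0,0,-0.024],"jaw": -1},
  {"xyz": [0.703,-0.004,0.05],"rot": [0,0,-0.024],"jaw": -1},
  {"xyz": [0.703,-0.004,0.2],"rot": [0,0,-0.024],"jaw": -1},
  {"xyz": [0.703,-0.004,0.35],"rot": [0,0,-0.024],"jaw": -1},
  {"xyz": [0.703,-0.004,0.42],"rot": [0,0,-0.024],"jaw": -1},
  {"xyz": [0.703,-0.004,0.44],"rot": [0,0,-0.024],"jaw": -1},
  {"xyz": [0.703,-0.004,0.44],"rot": [0,0,-0.024],"jaw": -1},
])

```text
clock: 25.17
tool_pos: [0.4867, 0.1221, 0.1605]
tcp_rot: [0.939, 0.344, -0.001, -0.0]
wrist_force: [-0.7, 0.4, -2.3]
grip_width: 0.0205
```

jog_arm([
  {"xyz": [0,0,0.02],"rot": [0,0,0],"jaw": -1},
  {"xyz": [0,0,0.04],"rot": [0,0,0],"jaw": -1},
  {"xyz": [0,0,0.06],"rot": [0,0,0],"jaw": -1},
  {"xyz": [0,0,0.08],"rot": [0,0,0],"jaw": -1},
  {"xyz": [0,0,0.1],"rot": [0,0,0],"jaw": -1},
  {"xyz": [0,0,0.115],"rot": [0,0,0],"jaw": -1},
  {"xyz": [0,0,0.115],"rot": [0,0,0],"jaw": -1},
])

```text
clock: 25.75
tool_pos: [0.4868, 0.1219, 0.1493]
tcp_rot: [0.939, 0.344, -0.0, 0.0]
wrist_force: [0.1, 0.6, -2.1]
grip_width: 0.0203
```

```bash
python3 r.py
```

```text
40.2 Tz -0.008 F [ 0.1  0.6 -2.1] p [0.4868 0.1219 0.1493] j7 eff -0.013
```

jog_arm([
  {"xyz": [0,0,0.005],"rot": [0,0,0.012],"jaw": -1},
  {"xyz": [0,0,0.005],"rot": [0,0,0.024],"jaw": -1},
  {"xyz": [0,0,0.005],"rot": [0,0,0.036],"jaw": -1},
])

```text
clock: 26.0
tool_pos: [0.4869, 0.1221, 0.1491]
tcp_rot: [0.972, 0.234, 0.0, -0.0]
wrist_force: [-0.4, 0.4, -1.1]
grip_width: 0.0205
```

```bash
python3 r.py
```

```text
27.1 Tz 0.116 F [-0.4  0.4 -1.1] p [0.4869 0.1221 0.1491] j7 eff 0.764
```

jog_arm([
  {"xyz": [0,0,0],"rot": [0,0,0.005],"jaw": -1},
  {"xyz": [0,0,0],"rot": [0,0,0.01],"jaw": -1},
])

```text
clock: 26.17
tool_pos: [0.487, 0.122, 0.1492]
tcp_rot: [0.979, 0.205, 0.0, 0.0]
wrist_force: [0.3, -0.1, -1.5]
grip_width: 0.0209
```

```bash
python3 r.py
```

```text
23.6 Tz 0.207 F [ 0.3 -0.1 -1.5] p [0.487  0.122  0.1492] j7 eff 0.08
```

jog_arm([
  {"xyz": [0,0,0],"rot": [0,0,0.005],"jaw": -1},
  {"xyz": [0,0,0],"rot": [0,0,0.01],"jaw": -1},
])

```text
clock: 26.33
tool_pos: [0.487, 0.1219, 0.1492]
tcp_rot: [0.985, 0.174, 0.0, 0.0]
wrist_force: [-0.1, -0.5, -1.3]
grip_width: 0.0203
```

```bash
python3 r.py
```

```text
20.0 Tz 0.227 F [-0.1 -0.5 -1.3] p [0.487  0.1219 0.1492] j7 eff 0.117
```

jog_arm([
  {"xyz": [0,0,0],"rot": [0,0,0.005],"jaw": -1},
  {"xyz": [0,0,0],"rot": [0,0,0.01],"jaw": -1},
])

```text
clock: 26.5
tool_pos: [0.4871, 0.1218, 0.1491]
tcp_rot: [0.99, 0.143, 0.0, 0.0]
wrist_force: [0.6, -0.1, -1.4]
grip_width: 0.0205
```

```bash
python3 r.py
```

```text
16.4 Tz 0.243 F [ 0.6 -0.1 -1.4] p [0.4871 0.1218 0.1491] j7 eff 0.117
```

Plateau at 0.23 N m: the screw is turning. Continuing until it rises.

jog_arm([
  {"xyz": [0,0,0],"rot": [0,0,0.005],"jaw": -1},
  {"xyz": [0,0,0],"rot": [0,0,0.008],"jaw": -1},
])

```text
clock: 26.67
tool_pos: [0.4871, 0.1217, 0.1492]
tcp_rot: [0.993, 0.118, 0.0, 0.0]
wrist_force: [0.2, -0.9, -0.3]
grip_width: 0.0201
```

```bash
python3 r.py
```

```text
13.6 Tz 0.276 F [ 0.2 -0.9 -0.3] p [0.4871 0.1217 0.1492] j7 eff -0.215
```

jog_arm([
  {"xyz": [0,0,0],"rot": [0,0,0.003],"jaw": -1},
  {"xyz": [0,0,0],"rot": [0,0,0.006],"jaw": -1},
])

```text
clock: 26.83
tool_pos: [0.4871, 0.1217, 0.1492]
tcp_rot: [0.995, 0.099, 0.0, 0.0]
wrist_force: [0.3, -0.6, -0.3]
grip_width: 0.0202
```

```bash
python3 r.py
```

```text
11.4 Tz 0.392 F [ 0.3 -0.6 -0.3] p [0.4871 0.1217 0.1492] j7 eff -0.152
```

jog_arm([
  {"xyz": [0,0,0],"rot": [0,0,0],"jaw": -1},
  {"xyz": [0,0,0],"rot": [0,0,0],"jaw": -1},
  {"xyz": [0,0,-0.01],"rot": [0,0,-0.01],"jaw": -1},
  {"xyz": [0,0,-0.01],"rot": [0,0,-0.02],"jaw": -1},
])

```text
clock: 27.17
tool_pos: [0.4869, 0.1219, 0.1495]
tcp_rot: [0.987, 0.163, 0.0, -0.0]
wrist_force: [1.2, -0.6, -4.6]
grip_width: 0.0205
```

```bash
python3 r.py
```

```text
18.7 Tz -0.062 F [ 1.2 -0.6 -4.6] p [0.4869 0.1219 0.1495] j7 eff -0.723
```

jog_arm([
  {"xyz": [0,0,0],"rot": [0,0,-0.01],"jaw": -1},
  {"xyz": [0,0,0],"rot": [0,0,-0.02],"jaw": -1},
])

```text
clock: 27.33
tool_pos: [0.4867, 0.1222, 0.1497]
tcp_rot: [0.974, 0.225, -0.0, -0.0]
wrist_force: [2.0, 0.5, -3.4]
grip_width: 0.0201
```

```bash
python3 r.py
```

```text
26.0 Tz -0.007 F [ 2.   0.5 -3.4] p [0.4867 0.1222 0.1497] j7 eff -0.715
```

jog_arm([
  {"xyz": [0,0,0],"rot": [0,0,-0.01],"jaw": -1},
  {"xyz": [0,0,0],"rot": [0,0,-0.02],"jaw": -1},
  {"xyz": [0,0,0],"rot": [0,0,-0.024],"jaw": -1},
  {"xyz": [0,0,0],"rot": [0,0,-0.024],"jaw": -1},
])

```text
clock: 27.67
tool_pos: [0.4865, 0.1221, 0.1498]
tcp_rot: [0.955, 0.296, -0.0, -0.0]
wrist_force: [0.6, -0.3, -2.6]
grip_width: 0.0206
```

```bash
python3 r.py
```

```text
34.4 Tz 0.01 F [ 0.6 -0.3 -2.6] p [0.4865 0.1221 0.1498] j7 eff 0.287
```

jog_arm([
  {"xyz": [0,0,-0.1],"rot": [0,0,0],"jaw": -1},
  {"xyz": [0,0,-0.25],"rot": [0,0,0],"jaw": -1},
  {"xyz": [-0.1,0,-0.45],"rot": [0,0,0],"jaw": -1},
  {"xyz": [-0.4,0,-0.55],"rot": [0,0,0],"jaw": -1},
  {"xyz": [-0.7,0,-0.55],"rot": [0,0,0],"jaw": -1},
  {"xyz": [-0.7,0,-0.55],"rot": [0,0,0],"jaw": -1},
  {"xyz": [-0.7,0,-0.55],"rot": [0,0,0],"jaw": -1},
])

```text
clock: 28.25
tool_pos: [0.4283, 0.0815, 0.2059]
tcp_rot: [0.955, 0.295, 0.0, 0.0]
wrist_force: [0.6, 1.1, -2.3]
grip_width: 0.0206
```

```bash
python3 r.py; cat > hx.py <<'E'
from h import *
def hx(n,u0=None,v0=None):
    s=load(n)
    u,v=proj(s,[.4855,.1209,.064]).astype(int);u0,v0=u-32,v-30
    g=cv2.cvtColor(cv2.resize(cv2.imread(f'pics/{n}.png')[v0:v0+60,u0:u0+65],None,fx=10,fy=10,interpolation=cv2.INTER_CUBIC),cv2.COLOR_BGR2GRAY)
    cv2.imwrite(f'pics/hx_{n}.png',g)
    out=[]
    for th in(120,150,175):
        cs,_=cv2.findContours((g<th).astype(np.uint8),cv2.RETR_CCOMP,cv2.CHAIN_APPROX_NONE)
        c=[c for c in cs if 20000<cv2.contourArea(c)<60000 and cv2.pointPolygonTest(c,(335.,305.),False)>0]
        if not c: continue
        c=min(c,key=cv2.contourArea)[:,0]
        W=np.array([atz(s,u0+(x+.5)/10-.5,v0+(y+.5)/10-.5,.062)[:2] for x,y in c]);m=(W.max(0)+W.min(0))/2
        d=W-m
        # best fit hex: minimise support-function mismatch
        A=np.radians(np.arange(0,60,.1));best=[]
        for a in A:
            n6=np.array([[np.cos(a+np.pi/6+k*np.pi/3),np.sin(a+np.pi/6+k*np.pi/3)] for k in range(6)])
            h=(d@n6.T).max(1);best.append(h.std())
        out.append(round(np.degrees(A[int(np.argmin(best))]),1))
    print(n,out)
E
python3 - <<'E'
from hx import *
snap('wrist','w18')
for n in('w5','w12','w15','w17','w18'):hx(n)
E
```

```text
34.3 Tz 0.005 F [ 0.6  1.1 -2.3] p [0.4283 0.0815 0.2059] j7 eff 0.056
w5 [np.float64(34.9), np.float64(35.2), np.float64(35.1)]
w12 [np.float64(39.6), np.float64(39.7), np.float64(39.7)]
w15 [np.float64(34.0), np.float64(34.4), np.float64(34.5)]
w17 [np.float64(42.4), np.float64(42.5), np.float64(42.5)]
w18 [np.float64(34.4), np.float64(34.4), np.float64(34.6)]
```

View pics/hx_w18.png

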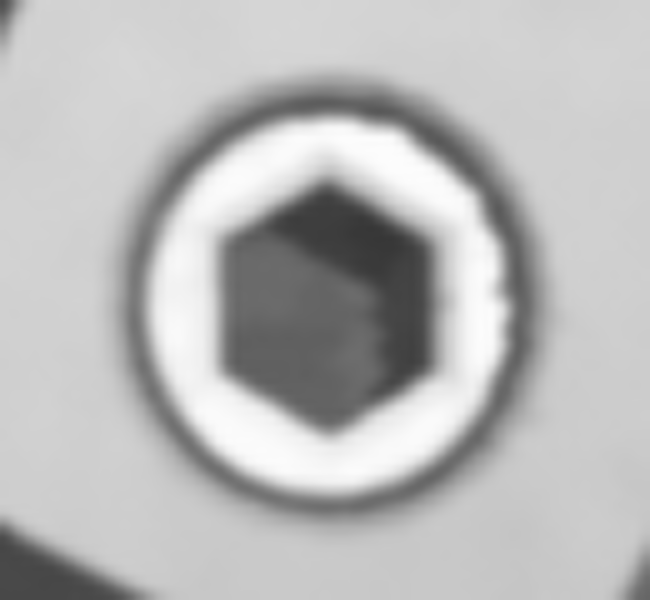

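jog_arm([
  {"xyz": [-0.05,0.1,-0.3],"rot": [0,0,0.018],"jaw": -1},
  {"xyz": [-0.12,0.3,-0.6],"rot": [0,0,0.036],"jaw": -1},
  {"xyz": [-0.22,0.6,-0.7],"rot": [0,0,0.054],"jaw": -1},
  {"xyz": [-0.33,0.9,-0.7],"rot": [0,0,0.054],"jaw": -1},
])

```text
clock: 28.63
tool_pos: [0.4561, -0.0101, 0.2787]
tcp_rot: [0.992, 0.13, 0.004, 0.0]
wrist_force: [0.7, -0.4, -3.1]
grip_width: 0.0205
```

jog_arm([
  {"xyz": [0,0.33,0],"rot": [0,0,0],"jaw": -1},
  {"xyz": [0,0.67,0],"rot": [0,0,0],"jaw": -1},
  {"xyz": [0,1,0],"rot": [0,0,0],"jaw": -1},
])

```text
clock: 28.88
tool_pos: [0.4801, -0.1083, 0.2754]
tcp_rot: [0.991, 0.131, 0.0, 0.0]
wrist_force: [0.4, 0.2, -2.0]
grip_width: 0.0205
```

jog_arm([
  {"xyz": [0,0.33,0],"rot": [0,0,0],"jaw": -1},
  {"xyz": [0,0.67,0],"rot": [0,0,0],"jaw": -1},
  {"xyz": [0,1,0],"rot": [0,0,0],"jaw": -1},
])

```text
clock: 29.13
tool_pos: [0.506, -0.205, 0.275]
tcp_rot: [0.991, 0.131, 0.0, -0.0]
wrist_force: [0.6, 0.3, -2.2]
grip_width: 0.0205
```

jog_arm([
  {"xyz": [0,0.25,0],"rot": [0,0,0],"jaw": -1},
  {"xyz": [-0.02,0.51,0],"rot": [0,0,0],"jaw": -1},
  {"xyz": [-0.02,0.51,0],"rot": [0,0,0],"jaw": -1},
  {"xyz": [-0.02,0.51,0],"rot": [0,0,0],"jaw": -1},
  {"xyz": [-0.02,0.51,0],"rot": [0,0,0],"jaw": -1},
])

```text
clock: 29.55
tool_pos: [0.5167, -0.2525, 0.2745]
tcp_rot: [0.991, 0.131, -0.0, -0.001]
wrist_force: [0.1, 0.9, -2.7]
grip_width: 0.0209
```

```bash
python3 r.py;python3 r.py; python3 -c "
from h import *
snap('scene','s19');snap('wrist','w19')"; python3 r.py
```

```text
15.1 Tz -0.015 F [ 0.1  0.9 -2.7] p [ 0.5167 -0.2525  0.2745] j7 eff 0.0
15.1 Tz -0.015 F [ 0.1  0.9 -2.7] p [ 0.5167 -0.2525  0.2745] j7 eff 0.0
15.2 Tz -0.008 F [-0.1 -0.6 -2.4] p [ 0.5166 -0.2519  0.2749] j7 eff -0.005
```

View pics/s19.png

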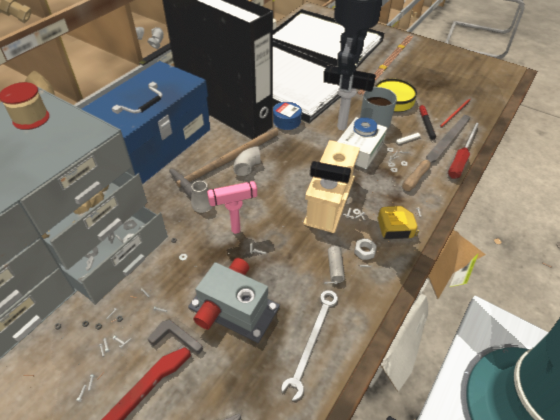

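View pics/w19.png

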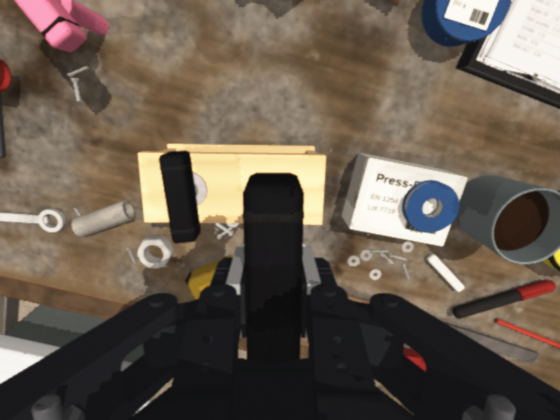

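jog_arm([
  {"xyz": [-0.04,0.017,0.1],"rot": [0,0,0],"jaw": -1},
  {"xyz": [-0.04,0.017,0.3],"rot": [0,0,0],"jaw": -1},
  {"xyz": [-0.04,0.017,0.55],"rot": [0,0,0],"jaw": -1},
  {"xyz": [-0.04,0.017,0.7],"rot": [0,0,0],"jaw": -1},
  {"xyz": [-0.04,0.017,0.7],"rot": [0,0,0],"jaw": -1},
  {"xyz": [-0.04,0.017,0.7],"rot": [0,0,0],"jaw": -1},
])

```text
clock: 30.15
tool_pos: [0.512, -0.2555, 0.2043]
tcp_rot: [0.991, 0.131, -0.001, -0.001]
wrist_force: [-0.4, 0.7, -2.0]
grip_width: 0.0208
```

```bash
python3 r.py; python3 -c "
from h import *
snap('scene','s20')
a=cv2.imread('pics/s20.png')[60:180,290:410]
cv2.imwrite('pics/c20.png',cv2.resize(a,None,fx=5,fy=5,interpolation=cv2.INTER_CUBIC))"; python3 r.py
```

```text
15.1 Tz -0.001 F [-0.4  0.7 -2. ] p [ 0.512  -0.2555  0.2043] j7 eff -0.003
15.1 Tz 0.029 F [ 0.6  0.4 -3. ] p [ 0.5129 -0.256   0.2055] j7 eff -0.0
```

View pics/c20.png

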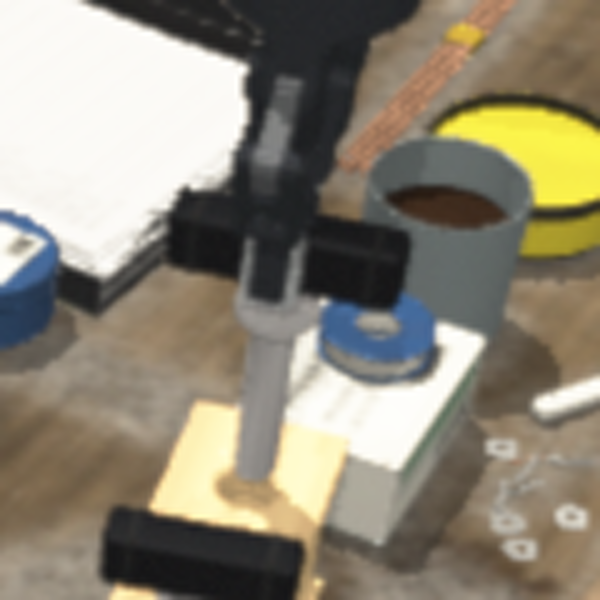

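jog_arm([
  {"xyz": [0.005,-0.005,0.1],"rot": [0,0,0],"jaw": -1},
  {"xyz": [0.005,-0.005,0.25],"rot": [0,0,0],"jaw": -1},
  {"xyz": [0.005,-0.005,0.4],"rot": [0,0,0],"jaw": -1},
  {"xyz": [0.005,-0.005,0.6],"rot": [0,0,0],"jaw": -1},
  {"xyz": [0.005,-0.005,0.8],"rot": [0,0,0],"jaw": -1},
  {"xyz": [0.005,-0.005,0.88],"rot": [0,0,0],"jaw": -1},
  {"xyz": [0.005,-0.005,0.9],"rot": [0,0,0],"jaw": -1},
  {"xyz": [0.005,-0.005,0.92],"rot": [0,0,0],"jaw": -1},
])

```text
clock: 30.87
tool_pos: [0.5135, -0.2557, 0.1135]
tcp_rot: [0.991, 0.131, 0.0, 0.0]
wrist_force: [0.2, 0.0, -2.3]
grip_width: 0.0206
```

```bash
python3 r.py
```

```text
15.0 Tz 0.029 F [ 0.2  0.  -2.3] p [ 0.5135 -0.2557  0.1135] j7 eff 0.001
```

jog_arm([
  {"xyz": [0,0,0.015],"rot": [0,0,0],"jaw": -1},
  {"xyz": [0,0,0.03],"rot": [0,0,0],"jaw": -1},
  {"xyz": [0,0,0.04],"rot": [0,0,0],"jaw": -1},
  {"xyz": [0,0,0.04],"rot": [0,0,0],"jaw": -1},
])

```text
clock: 31.2
tool_pos: [0.5137, -0.2559, 0.1102]
tcp_rot: [0.991, 0.131, 0.001, 0.001]
wrist_force: [0.0, 0.3, 2.4]
grip_width: 0.0205
```

```bash
python3 r.py
```

```text
15.0 Tz -0.01 F [0.  0.3 2.4] p [ 0.5137 -0.2559  0.1102] j7 eff -0.007
```

jog_arm([
  {"xyz": [0,0,0],"rot": [0,0,0],"jaw": 0.2},
  {"xyz": [0,0,0],"rot": [0,0,0],"jaw": 0.2},
  {"xyz": [0,0,0],"rot": [0,0,0],"jaw": 0.2},
  {"xyz": [0,0,0],"rot": [0,0,0],"jaw": 0.2},
  {"xyz": [0,0,0],"rot": [0,0,0],"jaw": 0.2},
], force=20)

```text
clock: 31.62
tool_pos: [0.513, -0.2556, 0.109]
tcp_rot: [0.991, 0.131, 0.0, 0.0]
wrist_force: [-1.3, -0.7, -0.6]
grip_width: 0.0515
```

jog_arm([
  {"xyz": [0,0,-0.15],"rot": [0,0,0],"jaw": 0.2},
  {"xyz": [0,0,-0.4],"rot": [0,0,0],"jaw": 0.2},
  {"xyz": [0,0,-0.8],"rot": [0,0,0],"jaw": 0.2},
  {"xyz": [0,0,-1],"rot": [0,0,0],"jaw": 0.2},
])

```text
clock: 31.95
tool_pos: [0.5142, -0.256, 0.2125]
tcp_rot: [0.991, 0.131, 0.002, 0.001]
wrist_force: [0.9, -1.1, -0.4]
grip_width: 0.0511
```

jog_arm([
  {"xyz": [-0.3,0,-0.3],"rot": [0,0,0],"jaw": 0.2},
  {"xyz": [-0.5,0,-0.5],"rot": [0,0,0],"jaw": 0.2},
  {"xyz": [-0.5,0,-0.5],"rot": [0,0,0],"jaw": 0.2},
  {"xyz": [-0.5,0,-0.5],"rot": [0,0,0],"jaw": 0.2},
])

```text
clock: 32.28
tool_pos: [0.4646, -0.2693, 0.2605]
tcp_rot: [0.992, 0.13, 0.001, 0.001]
wrist_force: [-0.3, -0.3, -0.2]
grip_width: 0.0511
```

```bash
python3 r.py; python3 -c "
from h import *
snap('scene','s21');snap('wrist','w21')
a=cv2.imread('pics/s21.png')[120:240,280:400]
cv2.imwrite('pics/c21.png',cv2.resize(a,None,fx=4,fy=4,interpolation=cv2.INTER_CUBIC))"
```

```text
14.9 Tz 0.028 F [-0.3 -0.3 -0.2] p [ 0.4646 -0.2693  0.2605] j7 eff 0.047
```

View pics/c21.png

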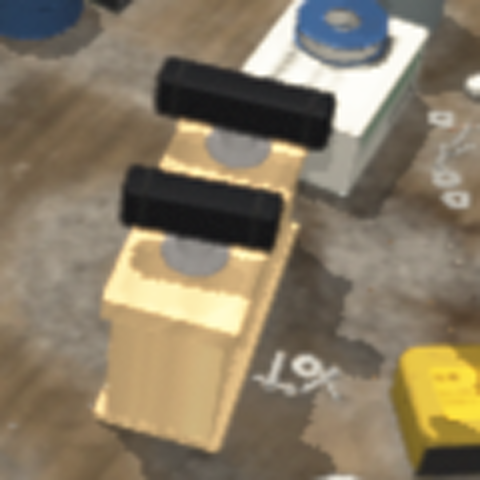

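View pics/w21.png

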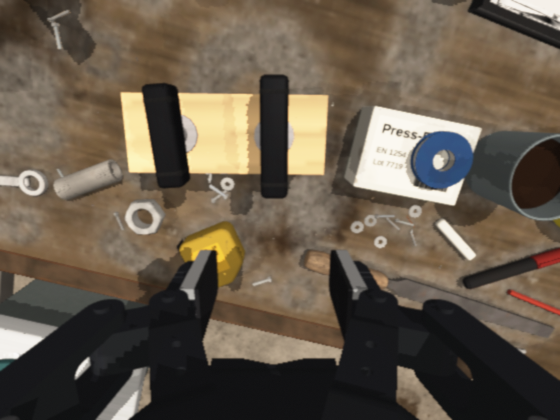

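```bash
python3 -c "
from h import *
a=cv2.imread('pics/scene0.png')[125:200,300:370].astype(int);b=cv2.imread('pics/s21.png')[125:200,300:370].astype(int)
print(np.abs(a-b).mean(), np.abs(a-b).max())
st();print(arm.sign_off())"
```

```text
7.0427301587301585 68
{'clock': 32.3833, 'joint_positions': [0.5139, 0.2518, -0.0629, 1.849, 0.0177, 1.042, -0.8638], 'tool_pos': [0.4649, -0.2679, 0.2583], 'tcp_rot': [0.9914, 0.1311, -0.0002, -0.0004], 'wrist_force': [-0.3623, -0.5179, 0.1453], 'torque': [0.0087, -0.0321, 0.0964], 'grip_width': 0.0511}
the job is handed in; nothing more can be done
None
```

The job is handed in at about 32 s, well inside the 69 s. My checks say it is done, but I could not read the screw's joint directly. I took the larger key (the one in the right-hand hole) and pushed it fully home in the socket. I then turned the screw clockwise to its stop and put the key back in its hole.

**Tightening trouble:**
- **First turn:** I ran past the stop. The hex most likely slipped over by one 60° step, and I turned it part of the way back.
- **Third turn:** backing off dragged the screw back about 8°, which I saw in the camera.
- **Final turn:** it took four turns in all. On the last the torque held near 0.23 N m, then rose to 0.39 N m as the screw came up tight.
- **Backing off:** I did this gently after the last turn, with almost no torque. The hex was at 34.4°, the same as after the second turn, which I take to be the stop.

**How sure the tightness is:** it is inferred. The hex looks the same every 60°, so the picture alone cannot tell a 61° turn from almost none. The repeatable stop angle and the rising torque point to the full turn, which matches a start near 0.04 rad and a finish near 1.1 rad.

**Last checks:**
- **Larger key:** it stands upright in its hole with the flange resting on the stand. The resting height matched the height at pick-up.
- **Smaller key:** it looks unmoved by eye. A rough image difference around the keys was not exactly zero, and I did not measure either key's final position.
- **Robot:** the gripper is open and clear of everything.

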